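Fold up the parts tray and hold an insulator over it in the tongs

ROBOT

A 6-joint arm with a two-finger parallel gripper is mounted at the origin on the work surface. World frame = base frame: x ahead of the robot, y to its left, z up, the work surface at z = 0. Lengths are in m, angles in degrees, forces in N, time in s.
With the tool pointing down it reaches from about 0.35 to 0.875 m from the base axis. Payload 4.2 kg.
Tool frame: the origin (TCP) lies midway between the tips of the shut fingers; the grasp point (between the pads) lies 19 mm behind it; z points along the fingers, y is the line along which they close (so a half turn about z gives the same grasp; the last joint's range is limited). The gripper opens to 87 mm and grips with 3 to 60 N. Pads are 19 mm wide; open, the fingers measure 117 mm over their backs; the gripper's body (75 mm by 190 mm) begins 51 mm behind the grasp point.
Start: joints at [-49.928, 22.042, 0.453, 0, -68.411, -14.817], TCP at [0.267, -0.565, 0.191] pointing down, gripper open.
Joint ranges: [-179.83, 179.83], [-69.29, 118.12], [-61.27, 80.66], [-181.25, 117.63], [-171.15, -9.14], [-177.46, 177.46]. Speed limits (degrees/s): [159.86, 159.86, 180, 180, 180, 180].

INTERFACE

Orientations are given as a 3x3 rotation matrix whose columns are the frame's x, y, z axes.
In Python, from station import * gives the robot as it stands. The module is installed in compiled form; this text tells all that it offers.
- The arm moves only by the tool servo_tool, never from a script. Its argument "deltas" is a list of rows, each an object of numbers: "tx", "ty", "tz": the shift along the tool's x, y, z in mm; "ax", "ay", "az": the turn, a rotation vector about the tool's x, y, z in rad; "claw": the finger opening in mm, from 0 to 87. In form: [{"tx": .., "ty": .., "tz": .., "ax": .., "ay": .., "az": .., "claw": ..}, ...]. A call has 1 to 12 rows; each row is the pose to reach, as a shift and turn from the pose commanded when the call began, along the tool's axes at that moment; what a row does not reach only later rows make up. A row lasts 1/12 s, in which the tool goes at most 41.7 mm and 7.16 degrees, less where a joint would pass 70% of its speed; a pose out of reach is approached as far as the arm can. A call with a gripper value outside its range is refused whole. The fingers move at their own pace and stop on an object; the grip force is fixed at half the most. Time passes only in rows, so rows that repeat a pose let the fingers close. It gives the time, the measured TCP pose, the force, the opening and the grip force at its end, in the units of the state.
- sense(): the state, without advancing time (a new reading comes with each control period).
- capture(name): name is "scene" or "top" or "wrist"; returns the picture (420x560x3 uint8, blue, green, red); there is no depth.
- calibration(name): a dict with "fx", "fy", "cx", "cy" (pixels), "cam_to_world" (4x4, takes a point from camera to world coordinates); the wrist camera has in their place "hand_eye" (4x4, takes a point from camera to tool coordinates, whose origin is the TCP and whose axes are the flange's). Camera axes: x right, y down, z forward; pixel columns grow to the right and rows downward; lengths in m; the calibration is good to about 2 mm. A picture is of the moment at which its call begins: read the wrist's pose just before it. calibration takes no time and is no camera call.
- finish_job(): hands the job in; it is judged then, once.
Trained networks look in the newest picture that a camera, given by its name, has taken for a name from the list of things; names that differ only in an ending like _2 or _b are one class to them, and where a whole thing is asked for, a point or a joint stands for the part that bears it (a point fixed in the world has none). Each returns a list of dicts, best first, with "confidence" (0 to 1); they miss things now and then, are a little off and sometimes report something else, mostly with a low value. They report only what shows in the picture. A call takes as long as a camera call. They do not tell look-alikes from the thing itself.
- recognise(label, camera): "xyz" ([x, y, z] in m, in the coordinates of the camera as it stood for that picture, good to about 4 mm: the middle of the surface that is visible of it).
- trace(label, camera): "mask" (420x560 bool, what is visible of it).
The state is a dict: "time_s": time; "joints": joint angles; "joint_velocities": joint speeds; "effort": joint torques, N m; "tcp_pos": TCP position; "ee_rot": TCP orientation; "wrist_force": force on the tool from outside, world axes, zero at the start; "moment": the same for the moment, N m; "gripper_width": opening from 0.0 (shut) to 1.0 (fully open); "gripper_force": force on a finger pad.
Only numpy, scipy, OpenCV 4.12 (cv2) and the standard library are available. Lean on these libraries where they do the work, as an engineer would, in place of code of your own. Each camera call takes 0.05 s, during which the arm holds its last target. There are 200 camera calls.

TASK

Fold the tray's three hinged panels fully upright so that it stands as an open box. Then pick up the tongs, close them on the amber insulator without the gripper itself touching it, and carry it over to the tray: finish while still holding the insulator in the tongs, lifted over the middle of the tray and clear above its walls and their ears. Leave the other things on the table undisturbed.

Things in the scene. Friction and masses are not known exactly. Their poses are not given: they have to be found in the camera images.
- tray: fold-up wooden parts tray fixed to the table: board 96 x 96 x 12 mm, a fixed far (+x) wall 48 mm high, and plywood panels hinged to the near (-x), left (+y) and right (-y) edges. A panel is 36 mm long, 88 mm wide, 4 mm thick; in the middle of its free edge an ear 18 mm wide, 4 mm thick reaches on to 70 mm from the hinge. Origin: underside centre; x points to the fixed wall, z up
- panel_near (a joint): near panel's hinge angle, rad: 0 lying flat outward, 1.571 upright against its stop (top edge 48 mm, tip of its ear 82 mm above the table). Starts between 0.1 and 0.5. A stiff hinge (about 0.035 N m) that stays where it is left
- panel_left (a joint): left panel's hinge angle, rad: 0 lying flat outward, 1.571 upright against its stop (top edge 48 mm, tip of its ear 82 mm above the table). Starts between 0.1 and 0.5. A stiff hinge (about 0.035 N m) that stays where it is left
- panel_right (a joint): right panel's hinge angle, rad: 0 lying flat outward, 1.571 upright against its stop (top edge 48 mm, tip of its ear 82 mm above the table). Starts between 0.1 and 0.5. A stiff hinge (about 0.035 N m) that stays where it is left
- ear_near (a point): point on the near panel's lifting ear to pinch: middle of the ear's 18 mm width and 4 mm thickness, 60 mm from the hinge (10 mm from the ear's free end, so that fingertips reaching up to 22 mm past it clear the panel's shoulders when it is upright)
- ear_left (a point): point on the left panel's lifting ear to pinch: middle of the ear's 18 mm width and 4 mm thickness, 60 mm from the hinge (10 mm from the ear's free end, so that fingertips reaching up to 22 mm past it clear the panel's shoulders when it is upright)
- ear_right (a point): point on the right panel's lifting ear to pinch: middle of the ear's 18 mm width and 4 mm thickness, 60 mm from the hinge (10 mm from the ear's free end, so that fingertips reaching up to 22 mm past it clear the panel's shoulders when it is upright)
- hinge_near (a point): middle of the near panel's hinge line, on the axis about which the ear point swings (to within 2 mm); the line runs along the tray's y axis, 12 mm above the table
- hinge_left (a point): middle of the left panel's hinge line, on the axis about which the ear point swings (to within 2 mm); the line runs along the tray's x axis, 12 mm above the table
- hinge_right (a point): middle of the right panel's hinge line, on the axis about which the ear point swings (to within 2 mm); the line runs along the tray's x axis, 12 mm above the table
- tongs: spring tongs lying flat, 228 mm long: two steel arms on a rear brass pivot, each with a wooden grip block (50 mm long, 7 thick, 26 high) half-way and a V-shaped jaw (24 mm long, 5 thick, 18 high) in front. Open: 57 mm over the blocks, 47 mm between jaws. 0.1 kg, balanced near the blocks. Origin: underside, midway between the open blocks; x forward to the jaws (middle at +90 mm, pivot at -115 mm)
- tongs_arm (a joint): closing angle between the tongs' arms, rad: 0 open, about 0.11 with the jaws on the insulator (then 44 mm over the grip blocks), 0.19 the stop. A spring holds them open: about 5 N on the blocks begins to close them, 10 N is needed at the insulator's width
- grip_a (a point): middle of the outer face of the left (+y) grip block, 13 mm above the tongs' underside
- grip_b (a point): the same on the right grip block
- jaw_a (a point): middle of the inner face of the left jaw, 9 mm above the tongs' underside
- jaw_b (a point): the same on the right jaw; midway between the two is where the insulator's axis belongs
- insulator: chunky amber glass insulator standing on the table: a barrel 26 mm in diameter and 30 mm high with a narrower knobbed neck on top, 44 mm high in all, about 40 g. Origin: centre of its underside, z up its axis
- spool: bystander: red fibre coil spool, 48 mm across the flanges, 44 mm high; origin underside centre
- shield_can: bystander: nickel valve shield can, 36 mm across, 55 mm high; origin underside centre. A brass swing-arm magnifier stands behind it on the right, fixed, 220 mm high, its glass reaching in to about x = 0.67, y = -0.37
- capacitor: bystander: variable capacitor on a ceramic base 40 x 44 mm, 32 mm high; origin underside centre
- former: bystander: brown coil former, an open tube 42 mm across, 30 mm high; origin underside centre
- jar: bystander: small lidded glass jar, 44 mm across, 52 mm high; origin underside centre
- screwdriver: bystander: screwdriver lying flat, 170 mm long; origin at its middle, x towards the tip
- dial_knob: bystander: black dial knob, 34 mm across, 20 mm high; origin underside centre
Things that resemble listed ones, but are neither listed nor needed, are in the scene too. Of the things shaped like the tongs, the steel one is meant.

How it is judged (in metres and radians):
On the way, in this order (a step that is already met when the one before it is completed fails the run):
1. all three hinged panels stand upright (value of joint each of panel_near, panel_left, panel_right above 1.45 rad), for 0.2 s.
2. the insulator is lifted off the table in the tongs (contact force between tongs and insulator above 0.5 N and contact force between the fingers and tongs above 1 N and height (world z) of insulator above 0.03 m), for 0.2 s.
At the end, for the whole second after the job is handed in: All three panels are within 0.12 rad of upright; the gripper holds the tongs and their jaws hold the insulator, its underside more than 85 mm above the table and within 40 mm (horizontally) of the middle of the tray's floor, at rest; the tray touches neither the insulator, the tongs nor the robot (all of step 1 and contact force between tongs and insulator above 0.5 N and contact force between the fingers and tongs above 1 N and height (world z) of insulator above 0.085 m and horizontal distance between insulator and tray below 0.04 m and height (world z) of tongs above 0.07 m and contact force between each of insulator, tongs, the arm, the fingers and tray below 0.05 N and contact force between the fingers and insulator below 0.05 N and linear speed of insulator below 0.03 m/s); the arm keeps its last pose, push and grip.
It fails at once if the gripper or arm touches the insulator (contact force between any of the fingers, the arm and insulator above 0.3 N).
It fails at once if a bystander is moved by more than 20 mm (distance of any of spool, shield_can, capacitor, former, jar, screwdriver, dial_knob from where it was at the start of the episode above 0.02 m).
It also fails if it takes over 72 s, if anything falls off the work surface, if the arm or the gripper's body presses on something with over 40 N, if the wrist force passes 120 N, or if a joint passes its speed limit or range.

## Working session

There is one attempt and no reset: what is moved stays moved. The work goes in short steps, Python scripts to look and compute and a tool call to move; the robot and the scene stay as the last step left them, time stands still between calls to the robot, and variables do not carry over. Pictures are saved under pics/ and viewed, at most 10 in all, crops included, and the job is handed in when it is done.

Besides the shell and the picture viewer there is one more tool, called after "Emit:" as a command line: name --argument value ..., lists and objects as JSON in quotes. servo_tool: Moves the arm, as the interface text tells. Its arguments: {"type":"object","properties":{"deltas":{"type":"array","items":{"type":"object","properties":{"tx":{"type":"number"},"ty":{"type":"number"},"tz":{"type":"number"},"ax":{"type":"number"},"ay":{"type":"number"},"az":{"type":"number"},"claw":{"type":"number"}}}}},"required":["deltas"]}

```bash
mkdir -p pics; cat > h.py <<'E'
from station import *
import numpy as np, cv2
np.set_printoptions(precision=4,suppress=True)
def c2w(cam,p,s=None):
    c=calibration(cam)
    if cam!="wrist": T=np.array(c["cam_to_world"])
    else:
        W=np.eye(4); W[:3,:3]=s["ee_rot"]; W[:3,3]=s["tcp_pos"]; T=W@np.array(c["hand_eye"])
    return (T@np.append(p,1))[:3]
def ray(cam,u,v,z,s=None):
    c=calibration(cam); d=np.array([(u-c["cx"])/c["fx"],(v-c["cy"])/c["fy"],1.])
    o=c2w(cam,[0,0,0],s); e=c2w(cam,d,s)-o
    return o+e*(z-o[2])/e[2]
def proj(cam,P,s=None):
    c=calibration(cam)
    o=c2w(cam,[0,0,0],s); R=np.array([c2w(cam,e,s)-o for e in np.eye(3)])
    q=R@(np.array(P)-o); return np.array([c["fx"]*q[0]/q[2]+c["cx"],c["fy"]*q[1]/q[2]+c["cy"]])
E
python3 - <<'E'
from h import *
for n in("top","scene"):
    cv2.imwrite(f"pics/{n}0.png",capture(n))
    for l in("tray","panel_near","ear_near","ear_left","ear_right","hinge_near","tongs","grip_a","jaw_a","insulator","spool","shield_can","capacitor","former","jar","screwdriver","dial_knob"):
        print(n,l,[(round(r["confidence"],2),c2w(n,r["xyz"]).round(3).tolist(),proj(n,c2w(n,r["xyz"])).round().tolist()) for r in recognise(l,n)[:5]])
s=sense();print(s["time_s"],s["ee_rot"])
E
```

```text
top tray [(0.86, [0.537, 0.283, 0.016], [164.0, 201.0]), (0.21, [0.403, 0.017, 0.013], [254.0, 249.0])]
top panel_near [(0.93, [0.478, 0.284, 0.018], [163.0, 222.0])]
top ear_near [(0.75, [0.478, 0.284, 0.016], [163.0, 222.0]), (0.72, [0.515, -0.228, 0.021], [339.0, 212.0]), (0.15, [0.551, 0.349, 0.019], [142.0, 196.0])]
top ear_left [(0.87, [0.553, 0.352, 0.019], [141.0, 195.0]), (0.21, [0.402, 0.017, 0.01], [254.0, 249.0]), (0.15, [0.541, 0.213, 0.023], [188.0, 200.0])]
top ear_right [(0.6, [0.543, 0.21, 0.022], [189.0, 200.0])]
top hinge_near [(0.61, [0.722, -0.172, 0.051], [322.0, 140.0]), (0.55, [0.477, 0.286, 0.019], [162.0, 222.0])]
top tongs [(0.94, [0.309, 0.182, 0.018], [196.0, 281.0]), (0.79, [0.518, -0.536, 0.012], [444.0, 214.0]), (0.77, [0.28, -0.365, 0.012], [385.0, 295.0]), (0.71, [0.506, -0.243, 0.018], [344.0, 216.0])]
top grip_a [(0.85, [0.307, 0.181, 0.018], [197.0, 281.0]), (0.77, [0.281, -0.361, 0.018], [384.0, 294.0]), (0.68, [0.515, -0.538, 0.015], [445.0, 215.0]), (0.56, [0.51, -0.225, 0.014], [338.0, 214.0]), (0.56, [0.27, 0.177, 0.017], [197.0, 294.0])]
top
[... 2638 characters left out ...]
0.411, 0.015, 0.021], [282.0, 194.0]), (0.39, [0.506, -0.242, 0.012], [200.0, 247.0])]
scene former [(0.81, [0.39, -0.177, 0.023], [210.0, 207.0]), (0.71, [0.554, 0.347, 0.019], [419.0, 196.0]), (0.23, [0.7, 0.104, 0.01], [367.0, 261.0])]
scene jar [(0.82, [0.744, -0.181, 0.048], [260.0, 302.0]), (0.7, [0.481, 0.278, 0.019], [382.0, 186.0]), (0.4, [0.754, -0.013, 0.043], [335.0, 283.0])]
scene screwdriver [(0.57, [0.761, 0.216, 0.026], [424.0, 260.0])]
scene dial_knob [(0.73, [0.541, 0.208, 0.023], [371.0, 205.0]), (0.46, [0.55, 0.351, 0.018], [419.0, 195.0]), (0.45, [0.504, -0.244, 0.017], [199.0, 245.0])]
1.8 [[-0.9044 -0.4267 -0.    ]
 [-0.4267  0.9044  0.    ]
 [ 0.      0.     -1.    ]]
```

View pictures.

```bash
python3 - <<'E'
import cv2
a=cv2.imread("pics/top0.png");cv2.imwrite("pics/top0b.png",cv2.resize(a[100:320,100:480],(800,463),interpolation=cv2.INTER_CUBIC))
E
```

```text
(no output)
```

View pics/top0b.png

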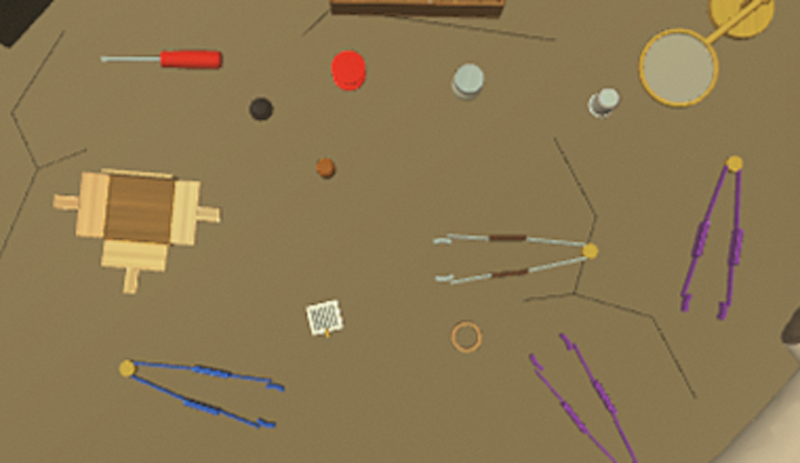

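View pics/scene0.png

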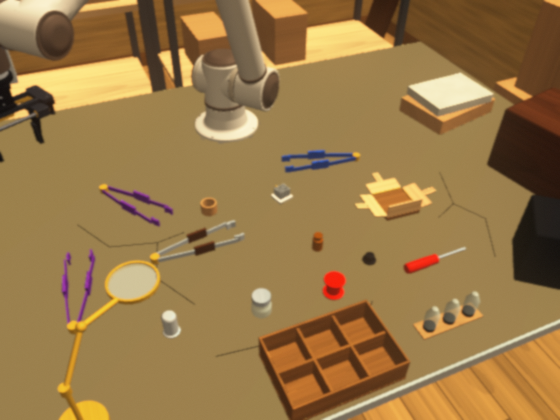

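The steel tongs lie at crop (435–598, 235–285). That is about px (307–384, 212–235), at world (0.505, -0.243), with the jaws toward +y. The blue pair (crop 127–285, 360–428) and the two purple pairs (crop 530–635, 335–460 and 680–742, 155–318) are look-alikes. The tray is at crop (55–220, 168–293), and the insulator at crop (325, 167), world (0.61, 0.015). I'll fly over the tray first to measure it.

```bash
python3 - <<'E'
from h import *
c=calibration("wrist");print(c["fx"],c["fy"],c["cx"],c["cy"]);print(np.array(c["hand_eye"]))
E
```

```text
321.8461574465612 321.8461574465612 282.8451123216609 207.2749545601029
[[ 0.0001 -0.9677 -0.252   0.0686]
 [ 1.      0.0001  0.0002  0.001 ]
 [-0.0002 -0.252   0.9677 -0.1918]
 [ 0.      0.      0.      1.    ]]
```

Emit:
servo_tool --deltas '[{"tx": -142,"ty": 166,"tz": -60,"az": 0.11,"claw": 60},{"tx": -285,"ty": 332,"tz": -60,"az": 0.22},{"tx": -428,"ty": 500,"tz": -60,"az": 0.33},{"tx": -571,"ty": 665,"tz": -60,"az": 0.441},{"tx": -571,"ty": 665,"tz": -60,"az": 0.441},{"tx": -571,"ty": 665,"tz": -60,"az": 0.441},{"tx": -571,"ty": 665,"tz": -60,"az": 0.441},{"tx": -571,"ty": 665,"tz": -60,"az": 0.441},{"tx": -571,"ty": 665,"tz": -60,"az": 0.441},{"tx": -571,"ty": 665,"tz": -60,"az": 0.441},{"tx": -571,"ty": 665,"tz": -60,"az": 0.441},{"tx": -571,"ty": 665,"tz": -60,"az": 0.441}]'

```text
schema error: expected keys tx, ty, tz, ax, ay, az, claw
```

Emit:
servo_tool --deltas '[{"tx": -553,"ty": 673,"tz": -60,"ax": 0,"ay": 0,"az": 0.441,"claw": 60},{"tx": -553,"ty": 673,"tz": -60,"ax": 0,"ay": 0,"az": 0.441,"claw": 60},{"tx": -553,"ty": 673,"tz": -60,"ax": 0,"ay": 0,"az": 0.441,"claw": 60},{"tx": -553,"ty": 673,"tz": -60,"ax": 0,"ay": 0,"az": 0.441,"claw": 60},{"tx": -553,"ty": 673,"tz": -60,"ax": 0,"ay": 0,"az": 0.441,"claw": 60},{"tx": -553,"ty": 673,"tz": -60,"ax": 0,"ay": 0,"az": 0.441,"claw": 60},{"tx": -553,"ty": 673,"tz": -60,"ax": 0,"ay": 0,"az": 0.441,"claw": 60},{"tx": -553,"ty": 673,"tz": -60,"ax": 0,"ay": 0,"az": 0.441,"claw": 60},{"tx": -553,"ty": 673,"tz": -60,"ax": 0,"ay": 0,"az": 0.441,"claw": 60},{"tx": -553,"ty": 673,"tz": -60,"ax": 0,"ay": 0,"az": 0.441,"claw": 60},{"tx": -553,"ty": 673,"tz": -60,"ax": 0,"ay": 0,"az": 0.441,"claw": 60},{"tx": -553,"ty": 673,"tz": -60,"ax": 0,"ay": 0,"az": 0.441,"claw": 60}]'

```text
time_s: 2.8
tcp_pos: [0.3878, -0.0834, 0.2261]
ee_rot: [[-1.0, 0.0, 0.002], [0.0, 1.0, 0.0], [-0.002, 0.0, -1.0]]
wrist_force: [1.4, -0.1, -0.3]
gripper_width: 0.689
gripper_force: 0.0
```

Emit:
servo_tool --deltas '[{"tx": -92,"ty": 363,"tz": -25,"ax": 0,"ay": 0,"az": 0,"claw": 40},{"tx": -92,"ty": 363,"tz": -25,"ax": 0,"ay": 0,"az": 0,"claw": 40},{"tx": -92,"ty": 363,"tz": -25,"ax": 0,"ay": 0,"az": 0,"claw": 40},{"tx": -92,"ty": 363,"tz": -25,"ax": 0,"ay": 0,"az": 0,"claw": 40},{"tx": -92,"ty": 363,"tz": -25,"ax": 0,"ay": 0,"az": 0,"claw": 40},{"tx": -92,"ty": 363,"tz": -25,"ax": 0,"ay": 0,"az": 0,"claw": 40},{"tx": -92,"ty": 363,"tz": -25,"ax": 0,"ay": 0,"az": 0,"claw": 40},{"tx": -92,"ty": 363,"tz": -25,"ax": 0,"ay": 0,"az": 0,"claw": 40},{"tx": -92,"ty": 363,"tz": -25,"ax": 0,"ay": 0,"az": 0,"claw": 40},{"tx": -92,"ty": 363,"tz": -25,"ax": 0,"ay": 0,"az": 0,"claw": 40},{"tx": -92,"ty": 363,"tz": -25,"ax": 0,"ay": 0,"az": 0,"claw": 40},{"tx": -92,"ty": 363,"tz": -25,"ax": 0,"ay": 0,"az": 0,"claw": 40}]'

```text
time_s: 3.8
tcp_pos: [0.4795, 0.2775, 0.2499]
ee_rot: [[-1.0, -0.0, -0.001], [-0.0, 1.0, -0.001], [0.001, -0.001, -1.0]]
wrist_force: [-0.4, -0.5, 1.2]
gripper_width: 0.458
gripper_force: 0.0
```

```bash
python3 - <<'E'
from h import *
s=sense();print(s["tcp_pos"]);im=capture("wrist");cv2.imwrite("pics/w1.png",im)
for l in("ear_near","ear_left","ear_right","hinge_near","hinge_left","hinge_right"):
    print(l,[(round(r["confidence"],2),c2w("wrist",r["xyz"],s).round(4).tolist(),proj("wrist",c2w("wrist",r["xyz"],s),s).round().tolist()) for r in recognise(l,"wrist")[:3]])
for l in("panel_near","panel_left","panel_right"):
    for r in trace(l,"wrist")[:2]:
        m=r["mask"].astype(np.uint8); c=max(cv2.findContours(m,0,2)[0],key=cv2.contourArea)
        print(l,r["confidence"],m.sum(),cv2.boundingRect(c))
E
```

```text
[0.4795 0.2775 0.2499]
ear_near [(0.8, [0.4774, 0.2878, 0.0163], [290.0, 176.0])]
ear_left [(0.96, [0.5431, 0.3492, 0.0182], [334.0, 223.0])]
ear_right [(0.66, [0.5332, 0.2137, 0.0174], [236.0, 216.0])]
hinge_near [(0.74, [0.4712, 0.2879, 0.0178], [290.0, 171.0]), (0.73, [0.5358, 0.2127, 0.0172], [235.0, 218.0])]
hinge_left [(0.66, [0.5408, 0.3507, 0.0168], [335.0, 221.0])]
hinge_right [(0.93, [0.5377, 0.2132, 0.021], [235.0, 220.0])]
panel_near 0.73 2186 (254, 138, 67, 55)
panel_left 0.71 1570 (314, 195, 56, 61)
panel_right 0.67 1744 (197, 190, 56, 61)
panel_right 0.64 1555 (314, 196, 56, 59)
```

View pics/w1.png

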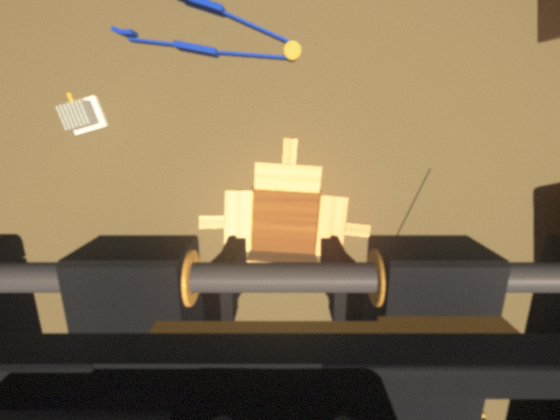

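The wrist picture shows the near panel's ear up at (290,139), the right panel's ear at (199,222) and the left panel's ear at (370,231). The board spans (250–320, 190–255). I'll fit the tray pose and panel angles to the masks.

```bash
cat > fit.py <<'E'
from h import *
from scipy.optimize import minimize
def tf(p): c,s=np.cos(p[2]),np.sin(p[2]); return np.array([[c,-s,0],[s,c,0],[0,0,1]]),np.array([p[0],p[1],0])
PR=[(0,-44),(36,-44),(36,-9),(70,-9),(70,9),(36,9),(36,44),(0,44)]
D={"near":180,"left":90,"right":-90}
def panel(p,k,th):
    a=np.radians(D[k]); o=np.array([np.cos(a),np.sin(a),0]); t=np.array([-np.sin(a),np.cos(a),0])
    R,q=tf(p); return [R@((.048+r/1000*np.cos(th))*o+w/1000*t+np.array([0,0,.012+r/1000*np.sin(th)]))+q for r,w in PR]
def ear(p,k,th):
    P=panel(p,k,th);e=(P[3]+P[4])/2;h=(P[0]+P[7])/2; return h+(e-h)*60/70, h
if __name__=="__main__":
    s=sense(); M={}
    for n in("wrist","scene"):
        for k in D:
            rs=trace("panel_"+k,n)
            for r in rs[:4]:
                ys,xs=np.nonzero(r["mask"]); e0=panel((.537,.282,.05),k,.3); c=np.mean([proj(n,x,s) for x in e0],0)
                if np.hypot(*(c-[xs.mean(),ys.mean()]))<14: M[n,k]=r["mask"].astype(np.float32);break
    print(M.keys())
    np.savez("masks.npz",**{f"{a}_{b}":v for (a,b),v in M.items()}); B={k:cv2.GaussianBlur(m,(0,0),1) for k,m in M.items()}
    def cost(v,show=0):
        c=0;out=[]
        for (n,k),m in B.items():
            th=v[3+list(D).index(k)]; P=np.array([proj(n,x,s) for x in panel(v,k,th)])
            if n=="scene": P=P+v[6:8]
            im=np.zeros((420,560),np.uint8); cv2.fillPoly(im,[np.round(P*64).astype(int)],255,cv2.LINE_AA,6)
            e=abs(cv2.GaussianBlur(im/255.,(0,0),1)-m).sum()/m.sum(); out.append((n,k,round(e,3))); c+=e
        if show: print(out)
        return c+.01*np.hypot(*v[6:8])
    best=None
    for a in(.15,.3,.45):
        r=minimize(cost,[.537,.282,.05,a,a,a,0,0],method="Nelder-Mead",options=dict(maxiter=1500,initial_simplex=np.array([.537,.282,.05,a,a,a,0,0])+np.vstack([np.zeros(8),np.diag([.006,.006,.06,.15,.15,.15,1,1])])))
        print(r.fun,r.x)
        if best is None or r.fun<best.fun: best=r
    v=best.x; cost(v,1)
    for k in D: print(k,*ear(v,k,v[3+list(D).index(k)]))
E
python3 fit.py
```

```text
dict_keys([('wrist', 'left'), ('wrist', 'right'), ('scene', 'near'), ('scene', 'left'), ('scene', 'right')])Traceback (most recent call last):
  File "fit.py", line 32, in <module>
    r=minimize(cost,[.537,.282,.05,a,a,a,0,0],method="Nelder-Mead",options=dict(maxiter=1500,initial_simplex=np.array([.537,.282,.05,a,a,a,0,0])+np.vstack([np.zeros(8),np.diag([.006,.006,.06,.15,.15,.15,1,1])])))
    res = _minimize_neldermead(fun, x0, args, callback, bounds=bounds,
                               **options)
    fxe = func(xe)
    fx = function(np.copy(x), *(wrapper_args + args))
  File "fit.py", line 24, in cost
    th=v[3+list(D).index(k)]; P=np.array([proj(n,x,s) for x in panel(v,k,th)])
                                          ~~~~^^^^^^^
  File "h.py", line 16, in proj
    o=c2w(cam,[0,0,0],s); R=np.array([c2w(cam,e,s)-o for e in np.eye(3)])
  File "h.py", line 5, in c2w
    c=calibration(cam)
ValueError: time passes only in moves, steps and waits
```

```bash
sed -i 's/^def c2w/_c={}\ndef cal(n):\n    if n not in _c: _c[n]=calibration(n)\n    return _c[n]\ndef c2w/; s/c=calibration(cam)/c=cal(cam)/' h.py
sed -i 's/<14/<22/' fit.py; python3 fit.py
```

```text
dict_keys([('wrist', 'near'), ('wrist', 'left'), ('wrist', 'right'), ('scene', 'near'), ('scene', 'left'), ('scene', 'right')])
1.2502786064191713 [ 0.5452  0.2797 -0.059   0.1189  0.213   0.2514  0.025  -0.1808]
1.464689244553553 [ 0.544   0.2797 -0.0545  0.2488  0.3058  0.2958  0.1015  0.9371]
1.4132143640044934 [ 0.5448  0.281  -0.0532  0.2474  0.2723  0.3027 -0.5265  0.9114]
[('wrist', 'near', np.float64(0.104)), ('wrist', 'left', np.float64(0.36)), ('wrist', 'right', np.float64(0.275)), ('scene', 'near', np.float64(0.079)), ('scene', 'left', np.float64(0.283)), ('scene', 'right', np.float64(0.147))]
near [0.4378 0.286  0.0191] [0.4973 0.2825 0.012 ]
left [0.5515 0.3861 0.0247] [0.548  0.3276 0.012 ]
right [0.5389 0.1737 0.0269] [0.5424 0.2318 0.012 ]
```

```bash
python3 - <<'E'
from fit import *
s=sense();v=[0.5452,0.2797,-0.059,0.1189,0.213,0.2514,0,-.2]
z=np.load("masks.npz");outs=[]
for n,f,(x,y,w,h) in(("wrist","pics/w1.png",(190,125,190,145)),("scene","pics/scene0.png",(345,165,100,76))):
    im=cv2.imread(f);S=4 if n=="wrist" else 7.6; big=cv2.resize(im[y:y+h,x:x+w],None,fx=S,fy=S,interpolation=cv2.INTER_CUBIC)
    big=big[:,:760]
    for i,k in enumerate(D):
        P=(np.array([proj(n,q,s) for q in panel(v,k,v[3+i])])+.5-[x,y])*S
        cv2.polylines(big,[P.astype(int)],True,(0,0,255),1)
        m=cv2.resize(z[n+"_"+k][y:y+h,x:x+w],None,fx=S,fy=S,interpolation=cv2.INTER_NEAREST)[:,:760]
        cv2.drawContours(big,cv2.findContours(m.astype(np.uint8),0,2)[0],-1,(255,0,0),1)
    outs.append(cv2.resize(big,None,fx=.52,fy=.52))
hh=min(o.shape[0] for o in outs)
cv2.imwrite("pics/ov.png",np.hstack([o[:hh] for o in outs]))
E
```

```text
(no output)
```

View pics/ov.png

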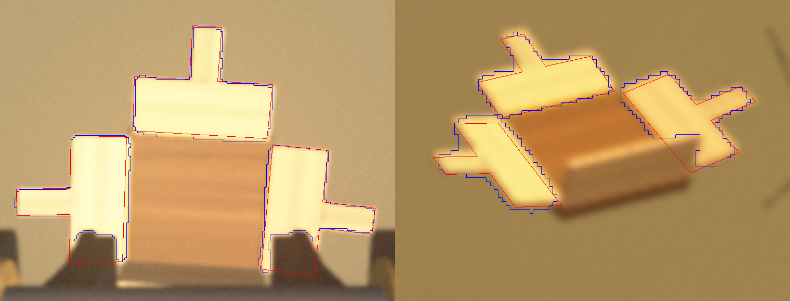

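The model outline (red) overlays both views well. The fit gives the tray centre at (0.545, 0.280), yaw -3.4°, and ears at 19, 25 and 27 mm high. The plan is to pinch each ear across its width with a vertical tool, so the pinch axis is parallel to the hinge, and swing it along the arc.

Emit:
servo_tool --deltas '[{"tx": 41.5,"ty": 8.5,"tz": 41,"ax": 0,"ay": 0,"az": 0.059,"claw": 40},{"tx": 41.5,"ty": 8.5,"tz": 82,"ax": 0,"ay": 0,"az": 0.059,"claw": 40},{"tx": 41.5,"ty": 8.5,"tz": 123,"ax": 0,"ay": 0,"az": 0.059,"claw": 40},{"tx": 41.5,"ty": 8.5,"tz": 163,"ax": 0,"ay": 0,"az": 0.059,"claw": 40},{"tx": 41.5,"ty": 8.5,"tz": 200,"ax": 0,"ay": 0,"az": 0.059,"claw": 40},{"tx": 41.5,"ty": 8.5,"tz": 225,"ax": 0,"ay": 0,"az": 0.059,"claw": 40},{"tx": 41.5,"ty": 8.5,"tz": 237,"ax": 0,"ay": 0,"az": 0.059,"claw": 40},{"tx": 41.5,"ty": 8.5,"tz": 242,"ax": 0,"ay": 0,"az": 0.059,"claw": 40},{"tx": 41.5,"ty": 8.5,"tz": 243,"ax": 0,"ay": 0,"az": 0.059,"claw": 40},{"tx": 41.5,"ty": 8.5,"tz": 243,"ax": 0,"ay": 0,"az": 0.059,"claw": 40}]'

```text
time_s: 5.73
tcp_pos: [0.439, 0.2868, 0.008]
ee_rot: [[-0.998, 0.059, 0.001], [0.059, 0.998, 0.001], [-0.001, 0.001, -1.0]]
wrist_force: [0.2, 0.3, 0.3]
gripper_width: 0.46
gripper_force: 0.0
```

Emit:
servo_tool --deltas '[{"tx": 0,"ty": 0,"tz": 0,"ax": 0,"ay": 0,"az": 0,"claw": 8},{"tx": 0,"ty": 0,"tz": 0,"ax": 0,"ay": 0,"az": 0,"claw": 8},{"tx": 0,"ty": 0,"tz": 0,"ax": 0,"ay": 0,"az": 0,"claw": 8},{"tx": 0,"ty": 0,"tz": 0,"ax": 0,"ay": 0,"az": 0,"claw": 8},{"tx": 0,"ty": 0,"tz": 0,"ax": 0,"ay": 0,"az": 0,"claw": 8},{"tx": -1,"ty": 0,"tz": -6,"ax": 0,"ay": 0,"az": 0,"claw": 8}]'

```text
time_s: 6.23
tcp_pos: [0.4386, 0.2854, 0.0129]
ee_rot: [[-0.998, 0.059, -0.002], [0.059, 0.998, -0.001], [0.001, -0.002, -1.0]]
wrist_force: [-0.2, 0.2, -1.0]
gripper_width: 0.122
gripper_force: 0.0
```

```bash
python3 - <<'E'
from fit import *
s=sense();print(s["gripper_width"],s["gripper_force"],s["wrist_force"],s["moment"]);im=capture("wrist")
e,h=ear([0.5452,0.2797,-0.059],"near",.12);print(proj("wrist",e,s),proj("wrist",h,s),proj("wrist",s["tcp_pos"],s))
cv2.imwrite("pics/w2.png",im)
E
```

```text
0.12177366575164465 0.0 [-0.2037  0.183  -0.9576] [-0.061   0.0026  0.0125]
[282.3265 238.9688] [282.4183 318.0766] [281.3816 236.7631]
```

View pics/w2.png

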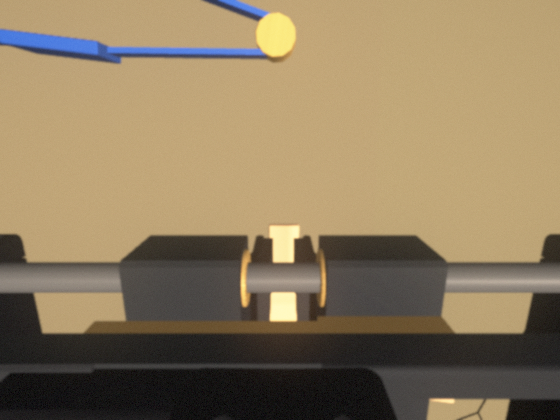

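The picture shows the ear tip at (284,228), lying between the fingers at (253–268) and (298–315). The width reads 10.6 mm with zero force, so I'll check by stepping on.

Emit:
servo_tool --deltas '[{"tx": 0,"ty": 0,"tz": 0,"ax": 0,"ay": 0,"az": 0,"claw": 0},{"tx": 0,"ty": 0,"tz": 0,"ax": 0,"ay": 0,"az": 0,"claw": 0},{"tx": 0,"ty": 0,"tz": 0,"ax": 0,"ay": 0,"az": 0,"claw": 0}]'

```text
time_s: 6.53
tcp_pos: [0.4393, 0.286, 0.0134]
ee_rot: [[-0.998, 0.059, -0.0], [0.059, 0.998, 0.0], [0.0, 0.0, -1.0]]
wrist_force: [0.5, 0.2, -0.7]
gripper_width: 0.012
gripper_force: 0.0
```

```bash
python3 - <<'E'
from fit import *
s=sense();print(s["gripper_width"],s["gripper_force"],s["wrist_force"],s["moment"]);im=capture("wrist")
cv2.imwrite("pics/w3.png",cv2.resize(im[215:330,225:345],None,fx=5,fy=5,interpolation=cv2.INTER_CUBIC))
E
```

```text
0.01201828798297544 0.0 [ 0.489   0.196  -0.6928] [-0.0224 -0.0576  0.0154]
```

View pics/w3.png

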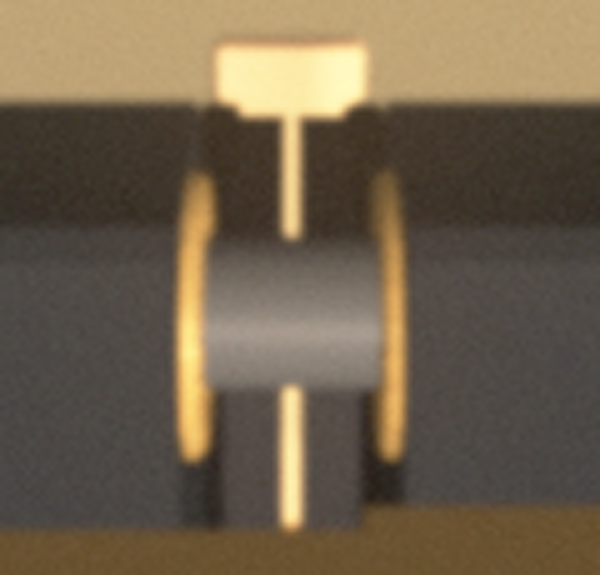

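The fingers shut above the ear (gap line at crop col 290, ear visible below). So the tips sit higher than the commanded TCP suggests. I'll reopen, then feel for the table gently.

Emit:
servo_tool --deltas '[{"tx": 0,"ty": 0,"tz": 0,"ax": 0,"ay": 0,"az": 0,"claw": 40},{"tx": 0,"ty": 0,"tz": 0,"ax": 0,"ay": 0,"az": 0,"claw": 40},{"tx": 0,"ty": 0,"tz": 0,"ax": 0,"ay": 0,"az": 0,"claw": 40},{"tx": 0,"ty": 0,"tz": 0,"ax": 0,"ay": 0,"az": 0,"claw": 40},{"tx": 0,"ty": 0,"tz": 2,"ax": 0,"ay": 0,"az": 0,"claw": 40},{"tx": 0,"ty": 0,"tz": 5,"ax": 0,"ay": 0,"az": 0,"claw": 40},{"tx": 0,"ty": 0,"tz": 8,"ax": 0,"ay": 0,"az": 0,"claw": 40},{"tx": 0,"ty": 0,"tz": 11,"ax": 0,"ay": 0,"az": 0,"claw": 40},{"tx": 0,"ty": 0,"tz": 12,"ax": 0,"ay": 0,"az": 0,"claw": 40},{"tx": 0,"ty": 0,"tz": 12,"ax": 0,"ay": 0,"az": 0,"claw": 40}]'

```text
time_s: 7.42
tcp_pos: [0.4391, 0.2858, 0.0008]
ee_rot: [[-0.998, 0.059, -0.001], [0.059, 0.998, -0.001], [0.001, -0.001, -1.0]]
wrist_force: [0.9, 0.5, -0.2]
gripper_width: 0.454
gripper_force: 0.0
```

```bash
python3 - <<'E'
from fit import *
s=sense();print(s["tcp_pos"],s["wrist_force"],s["moment"]);im=capture("wrist")
cv2.imwrite("pics/w4.png",cv2.resize(im[200:330,185:385],None,fx=4,fy=4,interpolation=cv2.INTER_CUBIC))
for n in("wrist",): print([proj(n,np.array(s["tcp_pos"])+d,s).round(1).tolist() for d in([0,0,0],[-.0095,.02,0],[-.0095,.02,.01],[-.0095,-.02,0])])
E
```

```text
[0.4391 0.2858 0.0008] [ 0.9349  0.4635 -0.2088] [-0.0574 -0.0572  0.0378]
[[281.4, 236.8], [312.5, 220.6], [314.0, 225.5], [248.5, 224.2]]
```

View pics/w4.png

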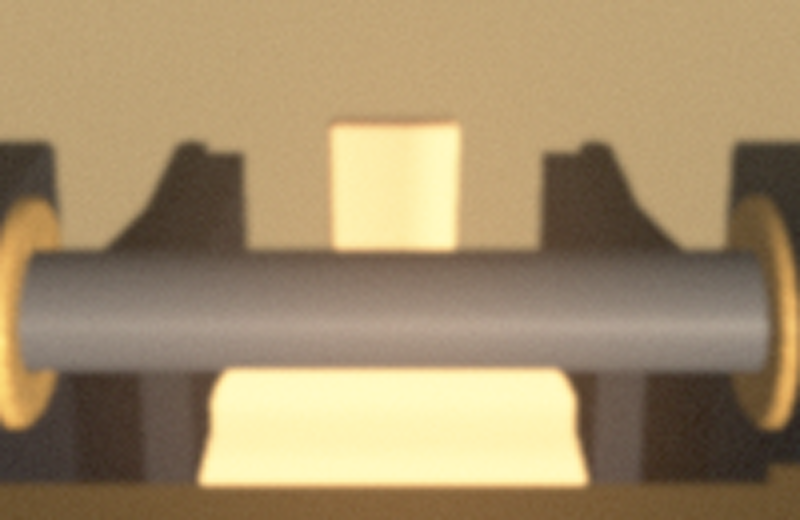

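The inner finger edges at crop cols 245 and 545 (75 px for 39.5 mm) give a tip depth of about 0.17 m. The row of the tips (236) agrees, so the true fingertips sit about 26 mm above the reported TCP. There was also no contact at z = 0.8 mm. I'll lower further while watching the force.

Emit:
servo_tool --deltas '[{"tx": 0,"ty": 0,"tz": 3,"ax": 0,"ay": 0,"az": 0,"claw": 40},{"tx": 0,"ty": 0,"tz": 6,"ax": 0,"ay": 0,"az": 0,"claw": 40},{"tx": 0,"ty": 0,"tz": 9,"ax": 0,"ay": 0,"az": 0,"claw": 40},{"tx": 0,"ty": 0,"tz": 12,"ax": 0,"ay": 0,"az": 0,"claw": 40},{"tx": 0,"ty": 0,"tz": 14,"ax": 0,"ay": 0,"az": 0,"claw": 40},{"tx": 0,"ty": 0,"tz": 16,"ax": 0,"ay": 0,"az": 0,"claw": 40},{"tx": 0,"ty": 0,"tz": 16,"ax": 0,"ay": 0,"az": 0,"claw": 40}]'

```text
time_s: 8.05
tcp_pos: [0.4391, 0.2858, -0.0151]
ee_rot: [[-0.998, 0.059, -0.001], [0.059, 0.998, -0.001], [0.001, -0.001, -1.0]]
wrist_force: [0.8, 0.3, -0.0]
gripper_width: 0.455
gripper_force: 0.0
```

Emit:
servo_tool --deltas '[{"tx": 1,"ty": 0,"tz": 2,"ax": 0,"ay": 0,"az": 0,"claw": 40},{"tx": 1,"ty": 0,"tz": 4,"ax": 0,"ay": 0,"az": 0,"claw": 40},{"tx": 1,"ty": 0,"tz": 4,"ax": 0,"ay": 0,"az": 0,"claw": 8},{"tx": 1,"ty": 0,"tz": 4,"ax": 0,"ay": 0,"az": 0,"claw": 8},{"tx": 1,"ty": 0,"tz": 4,"ax": 0,"ay": 0,"az": 0,"claw": 8},{"tx": 1,"ty": 0,"tz": 4,"ax": 0,"ay": 0,"az": 0,"claw": 8},{"tx": 1,"ty": 0,"tz": 4,"ax": 0,"ay": 0,"az": 0,"claw": 8},{"tx": 1,"ty": 0,"tz": 4,"ax": 0,"ay": 0,"az": 0,"claw": 8}]'

```text
time_s: 8.72
tcp_pos: [0.4383, 0.2858, -0.0186]
ee_rot: [[-0.998, 0.059, -0.0], [0.059, 0.998, -0.0], [0.0, -0.0, -1.0]]
wrist_force: [0.4, -0.9, 0.2]
gripper_width: 0.2
gripper_force: 30.0
```

Gripped at 17.4 mm with 30 N. Now I'll swing the panel up.

Emit:
servo_tool --deltas '[{"tx": -1.2,"ty": 0,"tz": -7,"ax": 0,"ay": 0,"az": 0,"claw": 8},{"tx": -3.2,"ty": 0,"tz": -13.4,"ax": 0,"ay": 0,"az": 0,"claw": 8},{"tx": -10,"ty": 0,"tz": -26.7,"ax": 0,"ay": 0,"az": 0,"claw": 8},{"tx": -20,"ty": 0,"tz": -38,"ax": 0,"ay": 0,"az": 0,"claw": 8},{"tx": -32.3,"ty": 0,"tz": -46.3,"ax": 0,"ay": 0,"az": 0,"claw": 8},{"tx": -43.5,"ty": 0,"tz": -50.6,"ax": 0,"ay": 0,"az": 0,"claw": 8},{"tx": -52.3,"ty": 0,"tz": -52.4,"ax": 0,"ay": 0,"az": 0,"claw": 8},{"tx": -59.6,"ty": 0,"tz": -52.8,"ax": 0,"ay": 0,"az": 0,"claw": 8},{"tx": -62,"ty": 0,"tz": -52.8,"ax": 0,"ay": 0,"az": 0,"claw": 8},{"tx": -62,"ty": 0,"tz": -52.8,"ax": 0,"ay": 0,"az": 0,"claw": 8}]'

```text
time_s: 9.55
tcp_pos: [0.5007, 0.282, 0.0347]
ee_rot: [[-0.998, 0.059, 0.0], [0.059, 0.998, -0.001], [-0.0, -0.001, -1.0]]
wrist_force: [-2.4, -1.0, 4.2]
gripper_width: 0.195
gripper_force: 30.0
```

Emit:
servo_tool --deltas '[{"tx": -2.5,"ty": 0,"tz": 0,"ax": 0,"ay": 0,"az": 0,"claw": 8},{"tx": -2.5,"ty": 0,"tz": 0,"ax": 0,"ay": 0,"az": 0,"claw": 8},{"tx": -1,"ty": 0,"tz": 0,"ax": 0,"ay": 0,"az": 0,"claw": 40},{"tx": -1,"ty": 0,"tz": 0,"ax": 0,"ay": 0,"az": 0,"claw": 40},{"tx": -1,"ty": 0,"tz": 0,"ax": 0,"ay": 0,"az": 0,"claw": 40},{"tx": -1,"ty": 0,"tz": 0,"ax": 0,"ay": 0,"az": 0,"claw": 40},{"tx": -1,"ty": 0,"tz": -30,"ax": 0,"ay": 0,"az": 0,"claw": 40},{"tx": -1,"ty": 0,"tz": -70,"ax": 0,"ay": 0,"az": 0,"claw": 40},{"tx": -1,"ty": 0,"tz": -110,"ax": 0,"ay": 0,"az": 0,"claw": 40},{"tx": -1,"ty": 0,"tz": -110,"ax": 0,"ay": 0,"az": 0,"claw": 40}]'

```text
time_s: 10.38
tcp_pos: [0.5064, 0.2858, 0.1532]
ee_rot: [[-0.998, 0.057, 0.015], [0.057, 0.998, 0.01], [-0.014, 0.011, -1.0]]
wrist_force: [1.0, 0.0, 1.3]
gripper_width: 0.457
gripper_force: 0.0
```

```bash
python3 - <<'E'
from fit import *
s=sense();print(s["joints"],s["tcp_pos"])
capture("scene");v=[0.5452,0.2797,-0.059]
for k in("near",):
  for r in trace("panel_near","scene")[:3]:
    ys,xs=np.nonzero(r["mask"]);print(r["confidence"],len(xs),xs.min(),xs.max(),ys.min(),ys.max())
for th in(1.2,1.45,1.571): P=np.array([proj("scene",q,s) for q in panel(v,"near",th)]);print(th,P.min(0),P.max(0))
E
```

```text
[  45.5193   18.9667  -10.0348    0.2383  -60.0023 -138.9102] [0.5064 0.2858 0.1532]
0.93 355 371 401 171 194
1.2 [370.5837 165.5224] [400.1218 194.4522]
1.45 [371.2507 167.8524] [401.5103 194.4522]
1.571 [371.2507 169.5283] [402.3481 194.4522]
```

The near panel reads upright: its top row of 171 matches 1.57 rad. Next is the left ear.

Emit:
servo_tool --deltas '[{"tx": -10,"ty": 15,"tz": 0,"ax": 0,"ay": 0,"az": -0.12,"claw": 40},{"tx": -20,"ty": 40,"tz": 0,"ax": 0,"ay": 0,"az": -0.24,"claw": 40},{"tx": -30,"ty": 70,"tz": 0,"ax": 0,"ay": 0,"az": -0.36,"claw": 40},{"tx": -43.6,"ty": 95,"tz": 10,"ax": 0,"ay": 0,"az": -0.48,"claw": 40},{"tx": -43.6,"ty": 106.8,"tz": 30,"ax": 0,"ay": 0,"az": -0.6,"claw": 40},{"tx": -43.6,"ty": 106.8,"tz": 50,"ax": 0,"ay": 0,"az": -0.72,"claw": 40},{"tx": -43.6,"ty": 106.8,"tz": 70,"ax": 0,"ay": 0,"az": -0.84,"claw": 40},{"tx": -43.6,"ty": 106.8,"tz": 85,"ax": 0,"ay": 0,"az": -0.96,"claw": 40},{"tx": -43.6,"ty": 106.8,"tz": 85,"ax": 0,"ay": 0,"az": -1.08,"claw": 40},{"tx": -43.6,"ty": 106.8,"tz": 85,"ax": 0,"ay": 0,"az": -1.2,"claw": 40},{"tx": -43.6,"ty": 106.8,"tz": 85,"ax": 0,"ay": 0,"az": -1.32,"claw": 40},{"tx": -43.6,"ty": 106.8,"tz": 85,"ax": 0,"ay": 0,"az": -1.44,"claw": 40}]'

```text
time_s: 11.48
tcp_pos: [0.5503, 0.3856, 0.0567]
ee_rot: [[-0.183, -0.983, -0.002], [-0.983, 0.183, -0.002], [0.003, 0.002, -1.0]]
wrist_force: [0.2, -0.4, 0.2]
gripper_width: 0.459
gripper_force: 0.0
```

Emit:
servo_tool --deltas '[{"tx": 0,"ty": 0,"tz": 0,"ax": 0,"ay": 0,"az": -0.12,"claw": 40},{"tx": 0,"ty": 0,"tz": 0,"ax": 0,"ay": 0,"az": -0.131,"claw": 40},{"tx": 0,"ty": 0,"tz": 0,"ax": 0,"ay": 0,"az": -0.131,"claw": 40}]'

```text
time_s: 11.73
tcp_pos: [0.5505, 0.3859, 0.0575]
ee_rot: [[-0.062, -0.998, -0.002], [-0.998, 0.062, -0.002], [0.002, 0.002, -1.0]]
wrist_force: [0.0, -0.9, -0.5]
gripper_width: 0.458
gripper_force: 0.0
```

Emit:
servo_tool --deltas '[{"tx": 0,"ty": -1,"tz": 30,"ax": 0,"ay": 0,"az": 0,"claw": 40},{"tx": 0,"ty": -1,"tz": 50,"ax": 0,"ay": 0,"az": 0,"claw": 40},{"tx": 0,"ty": -1,"tz": 65,"ax": 0,"ay": 0,"az": 0,"claw": 40},{"tx": 0,"ty": -1,"tz": 71.5,"ax": 0,"ay": 0,"az": 0,"claw": 40},{"tx": 0,"ty": -1,"tz": 71.5,"ax": 0,"ay": 0,"az": 0,"claw": 40},{"tx": 0,"ty": -1,"tz": 71.5,"ax": 0,"ay": 0,"az": 0,"claw": 8},{"tx": 0,"ty": -1,"tz": 71.5,"ax": 0,"ay": 0,"az": 0,"claw": 8},{"tx": 0,"ty": -1,"tz": 71.5,"ax": 0,"ay": 0,"az": 0,"claw": 8},{"tx": 0,"ty": -1,"tz": 71.5,"ax": 0,"ay": 0,"az": 0,"claw": 8},{"tx": 0,"ty": -1,"tz": 71.5,"ax": 0,"ay": 0,"az": 0,"claw": 8},{"tx": 0,"ty": -1,"tz": 71.5,"ax": 0,"ay": 0,"az": 0,"claw": 8}]'

```text
time_s: 12.65
tcp_pos: [0.5522, 0.3869, -0.0116]
ee_rot: [[-0.059, -0.998, 0.001], [-0.998, 0.059, 0.001], [-0.001, -0.001, -1.0]]
wrist_force: [-2.6, 1.2, 1.2]
gripper_width: 0.199
gripper_force: 30.0
```

Emit:
servo_tool --deltas '[{"tx": 1.3,"ty": 0,"tz": -5,"ax": 0,"ay": 0,"az": 0,"claw": 8},{"tx": 3.3,"ty": 0,"tz": -10.7,"ax": 0,"ay": 0,"az": 0,"claw": 8},{"tx": 9.1,"ty": 0,"tz": -21.2,"ax": 0,"ay": 0,"az": 0,"claw": 8},{"tx": 19,"ty": 0,"tz": -32.4,"ax": 0,"ay": 0,"az": 0,"claw": 8},{"tx": 31.4,"ty": 0,"tz": -40.8,"ax": 0,"ay": 0,"az": 0,"claw": 8},{"tx": 42.6,"ty": 0,"tz": -45.1,"ax": 0,"ay": 0,"az": 0,"claw": 8},{"tx": 51.4,"ty": 0,"tz": -46.9,"ax": 0,"ay": 0,"az": 0,"claw": 8},{"tx": 58.6,"ty": 0,"tz": -47.3,"ax": 0,"ay": 0,"az": 0,"claw": 8},{"tx": 62,"ty": 0,"tz": -47.3,"ax": 0,"ay": 0,"az": 0,"claw": 8},{"tx": 63.5,"ty": 0,"tz": -47.3,"ax": 0,"ay": 0,"az": 0,"claw": 8},{"tx": 63.5,"ty": 0,"tz": -47.3,"ax": 0,"ay": 0,"az": 0,"claw": 8}]'

```text
time_s: 13.57
tcp_pos: [0.5484, 0.3222, 0.0382]
ee_rot: [[-0.059, -0.998, 0.002], [-0.998, 0.059, 0.001], [-0.001, -0.001, -1.0]]
wrist_force: [-6.2, 3.0, 9.5]
gripper_width: 0.192
gripper_force: 30.0
```

Emit:
servo_tool --deltas '[{"tx": -1,"ty": 0,"tz": 0,"ax": 0,"ay": 0,"az": 0,"claw": 40},{"tx": -1,"ty": 0,"tz": 0,"ax": 0,"ay": 0,"az": 0,"claw": 40},{"tx": -1,"ty": 0,"tz": 0,"ax": 0,"ay": 0,"az": 0,"claw": 40},{"tx": -1,"ty": 0,"tz": 0,"ax": 0,"ay": 0,"az": 0,"claw": 40},{"tx": -1,"ty": 0,"tz": -25,"ax": 0,"ay": 0,"az": 0,"claw": 40},{"tx": -1,"ty": 0,"tz": -60,"ax": 0,"ay": 0,"az": 0,"claw": 40},{"tx": -1,"ty": 0,"tz": -80,"ax": 0,"ay": 0,"az": 0,"claw": 40},{"tx": 40,"ty": 3,"tz": -80,"ax": 0,"ay": 0,"az": 0,"claw": 40},{"tx": 80,"ty": 6,"tz": -80,"ax": 0,"ay": 0,"az": 0,"claw": 40},{"tx": 120,"ty": 8,"tz": -80,"ax": 0,"ay": 0,"az": 0,"claw": 40},{"tx": 152,"ty": 8,"tz": -70,"ax": 0,"ay": 0,"az": 0,"claw": 40},{"tx": 152,"ty": 8,"tz": -50,"ax": 0,"ay": 0,"az": 0,"claw": 40}]'

```text
time_s: 14.57
tcp_pos: [0.5313, 0.167, 0.087]
ee_rot: [[-0.063, -0.998, 0.002], [-0.998, 0.063, 0.001], [-0.001, -0.002, -1.0]]
wrist_force: [0.8, 0.6, -0.5]
gripper_width: 0.459
gripper_force: 0.0
```

Emit:
servo_tool --deltas '[{"tx": -7.2,"ty": -7.3,"tz": 20,"ax": 0,"ay": 0,"az": 0,"claw": 40},{"tx": -7.2,"ty": -7.3,"tz": 30,"ax": 0,"ay": 0,"az": 0,"claw": 40},{"tx": -7.2,"ty": -7.3,"tz": 30,"ax": 0,"ay": 0,"az": 0,"claw": 40},{"tx": -7.2,"ty": -7.3,"tz": 30,"ax": 0,"ay": 0,"az": 0,"claw": 40}]'

```text
time_s: 14.9
tcp_pos: [0.5387, 0.178, 0.0545]
ee_rot: [[-0.059, -0.998, -0.002], [-0.998, 0.059, -0.001], [0.002, 0.001, -1.0]]
wrist_force: [0.8, 0.0, 0.7]
gripper_width: 0.459
gripper_force: 0.0
```

Emit:
servo_tool --deltas '[{"tx": 4,"ty": 0,"tz": 30,"ax": 0,"ay": 0,"az": 0,"claw": 40},{"tx": 4,"ty": 0,"tz": 50,"ax": 0,"ay": 0,"az": 0,"claw": 40},{"tx": 4,"ty": 0,"tz": 60,"ax": 0,"ay": 0,"az": 0,"claw": 40},{"tx": 4,"ty": 0,"tz": 65,"ax": 0,"ay": 0,"az": 0,"claw": 40},{"tx": 4,"ty": 0,"tz": 65,"ax": 0,"ay": 0,"az": 0,"claw": 40},{"tx": 4,"ty": 0,"tz": 65,"ax": 0,"ay": 0,"az": 0,"claw": 8},{"tx": 4,"ty": 0,"tz": 65,"ax": 0,"ay": 0,"az": 0,"claw": 8},{"tx": 4,"ty": 0,"tz": 65,"ax": 0,"ay": 0,"az": 0,"claw": 8},{"tx": 4,"ty": 0,"tz": 65,"ax": 0,"ay": 0,"az": 0,"claw": 8},{"tx": 4,"ty": 0,"tz": 65,"ax": 0,"ay": 0,"az": 0,"claw": 8},{"tx": 4,"ty": 0,"tz": 65,"ax": 0,"ay": 0,"az": 0,"claw": 8}]'

```text
time_s: 15.82
tcp_pos: [0.5389, 0.1746, -0.0096]
ee_rot: [[-0.059, -0.998, 0.0], [-0.998, 0.059, 0.0], [-0.0, -0.0, -1.0]]
wrist_force: [-0.5, 0.6, 0.6]
gripper_width: 0.195
gripper_force: 30.0
```

Emit:
servo_tool --deltas '[{"tx": -1.3,"ty": 0,"tz": -4,"ax": 0,"ay": 0,"az": 0,"claw": 8},{"tx": -2.8,"ty": 0,"tz": -8.5,"ax": 0,"ay": 0,"az": 0,"claw": 8},{"tx": -8.6,"ty": 0,"tz": -19,"ax": 0,"ay": 0,"az": 0,"claw": 8},{"tx": -18.5,"ty": 0,"tz": -30.2,"ax": 0,"ay": 0,"az": 0,"claw": 8},{"tx": -30.9,"ty": 0,"tz": -38.6,"ax": 0,"ay": 0,"az": 0,"claw": 8},{"tx": -42.1,"ty": 0,"tz": -42.9,"ax": 0,"ay": 0,"az": 0,"claw": 8},{"tx": -50.9,"ty": 0,"tz": -44.7,"ax": 0,"ay": 0,"az": 0,"claw": 8},{"tx": -58.1,"ty": 0,"tz": -45.1,"ax": 0,"ay": 0,"az": 0,"claw": 8},{"tx": -62,"ty": 0,"tz": -45.1,"ax": 0,"ay": 0,"az": 0,"claw": 8},{"tx": -63,"ty": 0,"tz": -45.1,"ax": 0,"ay": 0,"az": 0,"claw": 8},{"tx": -63,"ty": 0,"tz": -45.1,"ax": 0,"ay": 0,"az": 0,"claw": 8}]'

```text
time_s: 16.73
tcp_pos: [0.5428, 0.2378, 0.036]
ee_rot: [[-0.058, -0.998, 0.001], [-0.998, 0.058, 0.0], [-0.0, -0.001, -1.0]]
wrist_force: [-0.9, -2.7, 6.2]
gripper_width: 0.197
gripper_force: 30.0
```

Emit:
servo_tool --deltas '[{"tx": 1,"ty": 0,"tz": 0,"ax": 0,"ay": 0,"az": 0,"claw": 40},{"tx": 1,"ty": 0,"tz": 0,"ax": 0,"ay": 0,"az": 0,"claw": 40},{"tx": 1,"ty": 0,"tz": 0,"ax": 0,"ay": 0,"az": 0,"claw": 40},{"tx": 1,"ty": 0,"tz": 0,"ax": 0,"ay": 0,"az": 0,"claw": 40},{"tx": 1,"ty": 0,"tz": -25,"ax": 0,"ay": 0,"az": 0,"claw": 40},{"tx": 1,"ty": 0,"tz": -60,"ax": 0,"ay": 0,"az": 0,"claw": 40},{"tx": 1,"ty": 0,"tz": -100,"ax": 0,"ay": 0,"az": 0,"claw": 40},{"tx": 40,"ty": 2,"tz": -130,"ax": 0,"ay": 0,"az": 0,"claw": 70},{"tx": 80,"ty": 4,"tz": -160,"ax": 0,"ay": 0,"az": 0,"claw": 80}]'

```text
time_s: 17.48
tcp_pos: [0.5357, 0.1713, 0.1873]
ee_rot: [[-0.056, -0.998, 0.002], [-0.998, 0.056, 0.002], [-0.002, -0.002, -1.0]]
wrist_force: [0.9, -1.1, -0.5]
gripper_width: 0.538
gripper_force: 0.0
```

```bash
python3 - <<'E'
from fit import *
s=sense();im=capture("scene");v=[0.5452,0.2797,-0.059]
print(s["joints"],s["tcp_pos"],s["time_s"])
for k in D:
  for r in trace("panel_"+k,"scene")[:3]:
    ys,xs=np.nonzero(r["mask"]);print(k,r["confidence"],len(xs),xs.min(),xs.max(),ys.min(),ys.max())
  for th in(1.2,1.45,1.571): P=np.array([proj("scene",q,s) for q in panel(v,k,th)]);print(th,P.min(0),P.max(0))
cv2.imwrite("pics/s2.png",cv2.resize(im[130:280,290:470],None,fx=4,fy=4,interpolation=cv2.INTER_CUBIC))
E
```

```text
[ 34.2319  16.0537  -8.9651  -0.0072 -64.8346 -37.449 ] [0.5357 0.1713 0.1873] 17.4833
near 0.82 294 374 402 171 191
1.2 [370.5837 165.5224] [400.1218 194.4522]
1.45 [371.2507 167.8524] [401.5103 194.4522]
1.571 [371.2507 169.5283] [402.3481 194.4522]
left 0.61 294 401 420 175 199
1.2 [402.1561 174.5878] [426.1972 208.2528]
1.45 [402.1561 174.6046] [423.4208 208.2528]
1.571 [402.1561 175.1091] [421.9667 208.2528]
right 0.74 305 370 388 183 215
1.2 [367.7974 186.3259] [386.6277 216.4844]
1.45 [370.6108 183.6237] [387.2066 216.4844]
1.571 [370.6108 182.7766] [388.7556 216.4844]
```

View pics/s2.png

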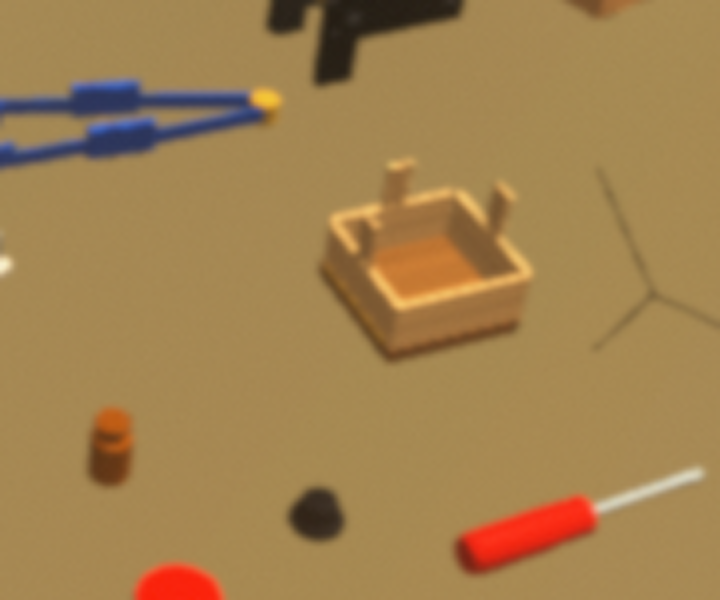

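All three panels are upright: walls at crop (325–530, 190–355), with ears at (398,185), (370,240) and (503,208). The amber insulator is at crop (110,445). Now on to the tongs.

Emit:
servo_tool --deltas '[{"tx": 302,"ty": 13,"tz": -163,"ax": 0,"ay": 0,"az": 0,"claw": 80},{"tx": 302,"ty": 13,"tz": -163,"ax": 0,"ay": 0,"az": 0,"claw": 80},{"tx": 302,"ty": 13,"tz": -163,"ax": 0,"ay": 0,"az": 0,"claw": 80},{"tx": 302,"ty": 13,"tz": -163,"ax": 0,"ay": 0,"az": 0,"claw": 80},{"tx": 302,"ty": 13,"tz": -163,"ax": 0,"ay": 0,"az": 0,"claw": 80},{"tx": 302,"ty": 13,"tz": -163,"ax": 0,"ay": 0,"az": 0,"claw": 80},{"tx": 302,"ty": 13,"tz": -163,"ax": 0,"ay": 0,"az": 0,"claw": 80},{"tx": 302,"ty": 13,"tz": -163,"ax": 0,"ay": 0,"az": 0,"claw": 80},{"tx": 302,"ty": 13,"tz": -163,"ax": 0,"ay": 0,"az": 0,"claw": 80},{"tx": 302,"ty": 13,"tz": -163,"ax": 0,"ay": 0,"az": 0,"claw": 80},{"tx": 302,"ty": 13,"tz": -163,"ax": 0,"ay": 0,"az": 0,"claw": 80},{"tx": 302,"ty": 13,"tz": -163,"ax": 0,"ay": 0,"az": 0,"claw": 80}]'

```text
time_s: 18.68
tcp_pos: [0.5044, -0.129, 0.3464]
ee_rot: [[-0.058, -0.998, -0.004], [-0.998, 0.058, 0.001], [-0.001, 0.004, -1.0]]
wrist_force: [-0.3, -0.2, 0.4]
gripper_width: 0.917
gripper_force: 0.0
```

```bash
python3 - <<'E'
from fit import *
s=sense();im=capture("wrist");print(s["tcp_pos"],s["ee_rot"],s["time_s"],s["gripper_width"])
cv2.imwrite("pics/w5raw.png",im);np.savez("s5.npz",p=s["tcp_pos"],R=s["ee_rot"])
for l in("tongs","grip_a","jaw_a","insulator"):
    print(l,[(round(r["confidence"],2),c2w("wrist",r["xyz"],s).round(4).tolist(),proj("wrist",c2w("wrist",r["xyz"],s),s).round().tolist()) for r in recognise(l,"wrist")[:4]])
cv2.imwrite("pics/w5.png",cv2.resize(im[0:270,130:450],None,fx=2.2,fy=2.2,interpolation=cv2.INTER_CUBIC))
E
```

```text
[ 0.5044 -0.129   0.3464] [[-0.0577 -0.9983 -0.0036]
 [-0.9983  0.0577  0.0008]
 [-0.0006  0.0036 -1.    ]] 18.6833 0.9173080866372328
tongs [(0.97, [0.3203, -0.3203, 0.0166], [400.0, 29.0]), (0.73, [0.5172, -0.2402, 0.014], [269.0, 95.0]), (0.58, [0.4979, -0.254, 0.0149], [281.0, 84.0])]
grip_a [(0.94, [0.4996, -0.2524, 0.0149], [280.0, 86.0]), (0.88, [0.5178, -0.2338, 0.0157], [269.0, 99.0]), (0.88, [0.3165, -0.3257, 0.0131], [401.0, 25.0]), (0.78, [0.3521, -0.337, 0.0163], [378.0, 18.0])]
jaw_a [(0.85, [0.317, -0.321, 0.015], [401.0, 28.0]), (0.68, [0.496, -0.2514, 0.0139], [283.0, 86.0]), (0.6, [0.5187, -0.2346, 0.0138], [268.0, 99.0]), (0.54, [0.3535, -0.3377, 0.0156], [377.0, 17.0])]
insulator [(0.75, [0.6067, 0.0137, 0.0305], [226.0, 255.0])]
```

View pics/w5.png

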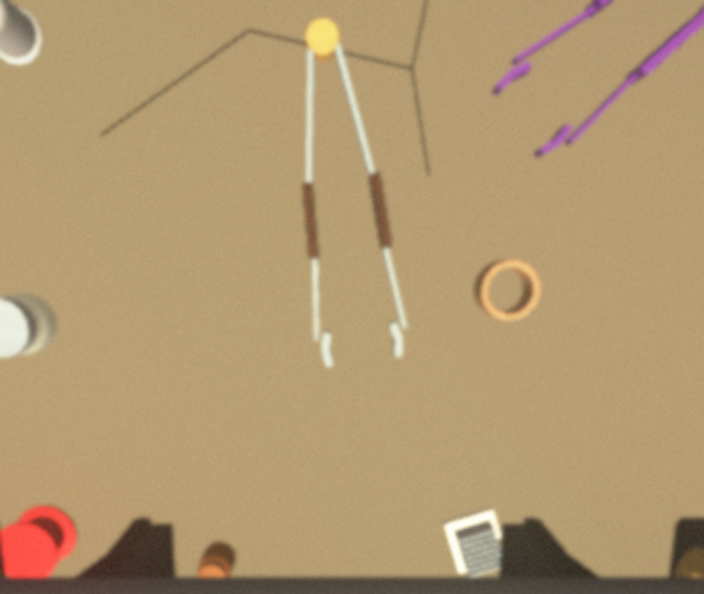

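The steel tongs show grey arms, brown blocks centred at crop (311,220) and (380,210), a brass pivot at (322,37), and jaws at (327,350) and (397,340). The purple pair is at upper right. I'll compute the tongs frame from these.

```bash
python3 - <<'E'
from fit import *
z=np.load("s5.npz");s=dict(tcp_pos=z["p"],ee_rot=z["R"])
W=lambda x,y,h: ray("wrist",130+x/2.2-.3,y/2.2-.3,h,s)
b1,b2,j1,j2,pv=W(311,220,.026),W(380,210,.026),W(327,350,.018),W(397,340,.018),W(322,37,.02)
print("blocks",b1,b2,np.linalg.norm(b1-b2),"jaws",j1,j2,np.linalg.norm(j1-j2),"piv",pv)
m=(b1+b2)/2;jm=(j1+j2)/2
print("mid",m,"jawmid",jm,"jm-m",np.linalg.norm((jm-m)[:2]),"m-pv",np.linalg.norm((m-pv)[:2]))
for a,b in((pv,m),(m,jm),(pv,jm)):
    d=(b-a)[:2];print(np.degrees(np.arctan2(d[1],d[0])))
# colour segmentation of brown blocks
im=cv2.imread("pics/w5raw.png");hsv=cv2.cvtColor(im[70:130,250:330],cv2.COLOR_BGR2HSV)
mk=cv2.inRange(im[70:130,255:325],(0,0,0),(75,90,135))
n,_,st,ce=cv2.connectedComponentsWithStats(mk)
for i in range(1,n):
    if st[i,4]>40: print(st[i],ce[i]+[255,70],ray("wrist",*(ce[i]+[255,70]),.026,s))
for r in trace("insulator","wrist")[:1]:
    ys,xs=np.nonzero(r["mask"]);print(len(xs),xs.min(),xs.max(),ys.min(),ys.max())
print([proj("wrist",[.611,.016,h],s) for h in(0,.044)])
E
```

```text
blocks [ 0.5145 -0.2319  0.026 ] [ 0.4669 -0.2357  0.026 ] 0.047789772959154465 jaws [ 0.5091 -0.1418  0.018 ] [ 0.4578 -0.146   0.018 ] 0.05150090556631212 piv [ 0.4999 -0.3456  0.02  ]
mid [ 0.4907 -0.2338  0.026 ] jawmid [ 0.4835 -0.1439  0.018 ] jm-m 0.09023585409090007 m-pv 0.11213941382513086
94.69651341799621
94.61658646074326
94.6608752830275
[44 10  6 30 70] [301.8143  93.7   ] [ 0.4677 -0.2379  0.026 ]
207 220 236 246 261
[array([226.961 , 249.5967]), array([222.6013, 259.6949])]
```

The geometry agrees: jaws to blocks 90 mm, pivot 112 mm, blocks 48 mm centre to centre. The tongs origin is (0.491, -0.234) with heading 94.7°.

Emit:
servo_tool --deltas '[{"tx": 105.4,"ty": 7.7,"tz": 41,"ax": 0,"ay": 0,"az": -0.139,"claw": 87},{"tx": 105.4,"ty": 7.7,"tz": 82,"ax": 0,"ay": 0,"az": -0.139,"claw": 87},{"tx": 105.4,"ty": 7.7,"tz": 123,"ax": 0,"ay": 0,"az": -0.139,"claw": 87},{"tx": 105.4,"ty": 7.7,"tz": 164,"ax": 0,"ay": 0,"az": -0.139,"claw": 87},{"tx": 105.4,"ty": 7.7,"tz": 205,"ax": 0,"ay": 0,"az": -0.139,"claw": 87},{"tx": 105.4,"ty": 7.7,"tz": 245,"ax": 0,"ay": 0,"az": -0.139,"claw": 87},{"tx": 105.4,"ty": 7.7,"tz": 275,"ax": 0,"ay": 0,"az": -0.139,"claw": 87},{"tx": 105.4,"ty": 7.7,"tz": 286,"ax": 0,"ay": 0,"az": -0.139,"claw": 87},{"tx": 105.4,"ty": 7.7,"tz": 286,"ax": 0,"ay": 0,"az": -0.139,"claw": 87},{"tx": 105.4,"ty": 7.7,"tz": 286,"ax": 0,"ay": 0,"az": -0.139,"claw": 87},{"tx": 105.4,"ty": 7.7,"tz": 286,"ax": 0,"ay": 0,"az": -0.139,"claw": 87}]'

```text
time_s: 19.9
tcp_pos: [0.4927, -0.2355, 0.0648]
ee_rot: [[0.081, -0.997, 0.004], [-0.997, -0.081, -0.002], [0.002, -0.003, -1.0]]
wrist_force: [1.1, -0.4, 1.4]
gripper_width: 0.998
gripper_force: 0.0
```

```bash
python3 - <<'E'
from fit import *
from scipy.optimize import minimize
s=sense();print(s["tcp_pos"],s["ee_rot"][:,1])
for n in("scene","top"):
    capture(n)
    for r in trace("insulator",n)[:3]:
        m=r["mask"].astype(np.float32);ys,xs=np.nonzero(m);print(n,r["confidence"],len(xs),xs.mean(),ys.mean())
        B=cv2.GaussianBlur(m,(0,0),1)
        def cost(v):
            im=np.zeros((420,560),np.uint8);a=np.linspace(0,2*np.pi,20)
            for r0,z0,z1 in((.013,0,.03),(.010,.03,.044)):
                P=np.array([proj(n,[v[0]+r0*np.cos(t),v[1]+r0*np.sin(t),z]) for z in(z0,z1) for t in a])
                cv2.fillConvexPoly(im,cv2.convexHull(np.round(P*64).astype(np.int32)),255,cv2.LINE_AA,6)
            return abs(cv2.GaussianBlur(im/255.,(0,0),1)-B).sum()/m.sum()
        R=minimize(cost,[.611,.016],method="Nelder-Mead",options=dict(initial_simplex=[[.611,.016],[.617,.016],[.611,.022]]));print(R.x,R.fun)
E
```

```text
[ 0.4927 -0.2355  0.0648] [-0.9967 -0.0814 -0.0035]
scene 0.48 192 316.9166666666667 241.56770833333334
[0.6053 0.0197] 0.15483915292183817
scene 0.15 245 391.0938775510204 182.74285714285713
[-0.7792  1.1991] 1.0000000116542322
top 0.68 105 179.6952380952381 198.6952380952381
[ 0.4543 -0.0662] 1.7760971277802118
top 0.37 104 254.39423076923077 179.48076923076923
[0.607  0.0214] 0.09986882681131229
```

Emit:
servo_tool --deltas '[{"tx": -1.9,"ty": 1.9,"tz": 30,"ax": 0,"ay": 0,"az": 0,"claw": 87},{"tx": -1.9,"ty": 1.9,"tz": 55,"ax": 0,"ay": 0,"az": 0,"claw": 87},{"tx": -1.9,"ty": 1.9,"tz": 72,"ax": 0,"ay": 0,"az": 0,"claw": 87},{"tx": -1.9,"ty": 1.9,"tz": 82,"ax": 0,"ay": 0,"az": 0,"claw": 87},{"tx": -1.9,"ty": 1.9,"tz": 84,"ax": 0,"ay": 0,"az": 0,"claw": 87},{"tx": -1.9,"ty": 1.9,"tz": 84,"ax": 0,"ay": 0,"az": 0,"claw": 80},{"tx": -1.9,"ty": 1.9,"tz": 84,"ax": 0,"ay": 0,"az": 0,"claw": 70},{"tx": -1.9,"ty": 1.9,"tz": 84,"ax": 0,"ay": 0,"az": 0,"claw": 62},{"tx": -1.9,"ty": 1.9,"tz": 84,"ax": 0,"ay": 0,"az": 0,"claw": 57},{"tx": -1.9,"ty": 1.9,"tz": 84,"ax": 0,"ay": 0,"az": 0,"claw": 53},{"tx": -1.9,"ty": 1.9,"tz": 84,"ax": 0,"ay": 0,"az": 0,"claw": 53},{"tx": -1.9,"ty": 1.9,"tz": 84,"ax": 0,"ay": 0,"az": 0,"claw": 53}]'

```text
time_s: 21.1
tcp_pos: [0.4898, -0.2335, -0.0207]
ee_rot: [[0.08, -0.997, 0.003], [-0.997, -0.08, -0.001], [0.001, -0.003, -1.0]]
wrist_force: [1.0, 0.7, 3.3]
gripper_width: 0.626
gripper_force: 6.6
```

Emit:
servo_tool --deltas '[{"tx": 0,"ty": 0,"tz": 0,"ax": 0,"ay": 0,"az": 0,"claw": 52},{"tx": 0,"ty": 0,"tz": -10,"ax": 0,"ay": 0,"az": 0,"claw": 52},{"tx": 0,"ty": 0,"tz": -30,"ax": 0,"ay": 0,"az": 0,"claw": 52},{"tx": 0,"ty": 0,"tz": -60,"ax": 0,"ay": 0,"az": 0,"claw": 52},{"tx": -10,"ty": -10,"tz": -80,"ax": 0,"ay": 0,"az": 0,"claw": 52},{"tx": -35,"ty": -30,"tz": -80,"ax": 0,"ay": 0,"az": 0,"claw": 52},{"tx": -60,"ty": -52,"tz": -80,"ax": 0,"ay": 0,"az": 0,"claw": 52},{"tx": -85,"ty": -75,"tz": -80,"ax": 0,"ay": 0,"az": 0,"claw": 52},{"tx": -110,"ty": -98,"tz": -80,"ax": 0,"ay": 0,"az": 0,"claw": 52},{"tx": -135,"ty": -120,"tz": -80,"ax": 0,"ay": 0,"az": 0,"claw": 52},{"tx": -153,"ty": -136,"tz": -80,"ax": 0,"ay": 0,"az": 0,"claw": 52},{"tx": -153,"ty": -136,"tz": -80,"ax": 0,"ay": 0,"az": 0,"claw": 52}]'

```text
time_s: 22.1
tcp_pos: [0.6141, -0.0666, 0.0583]
ee_rot: [[0.084, -0.996, 0.001], [-0.996, -0.084, 0.0], [-0.0, -0.001, -1.0]]
wrist_force: [-0.6, -0.1, -1.9]
gripper_width: 0.598
gripper_force: 6.1
```

```bash
python3 - <<'E'
from fit import *
s=sense();print(s["tcp_pos"],s["gripper_width"],s["gripper_force"])
im=capture("wrist");o=[]
for P in([.606,.02,.044],[.606,.02,.0]): o.append(proj("wrist",P,s).round(1).tolist())
print("ins",o,[(r["confidence"],c2w("wrist",r["xyz"],s)) for r in recognise("insulator","wrist")[:2]])
sc=capture("scene")
p=np.array(s["tcp_pos"]);print(proj("scene",p+[-.007,.09,.04]),proj("scene",[.606,.02,.022]))
a=cv2.resize(sc[190:280,250:390],None,fx=4.5,fy=4.5,interpolation=cv2.INTER_CUBIC)
b=cv2.resize(im[0:330,100:460],(420,385));h=np.zeros((405,420,3),np.uint8);h[:385]=b
a=a[:405,:];cv2.imwrite("pics/pair.png",cv2.resize(np.hstack([a,h]),(800,310)))
E
```

```text
[ 0.6141 -0.0666  0.0583] 0.5982094310207792 6.13337941467762
ins [[283.3, 339.1], [283.3, 306.4]] [(0.74, array([0.611 , 0.0138, 0.0211]))]
[320.4828 217.4639] [316.9897 241.1668]
```

View pics/pair.png

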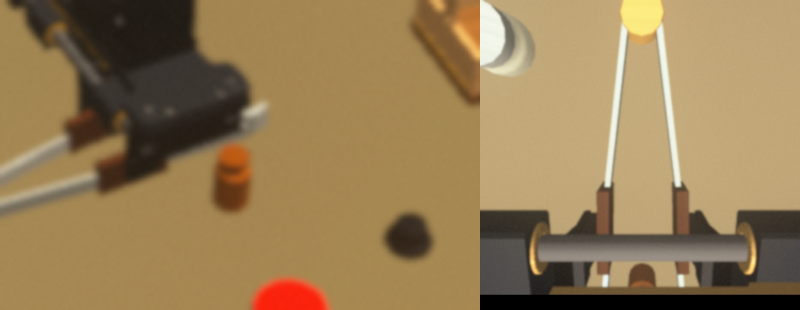

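The left half shows the jaw at (257,115) above and behind the insulator at (232,180). The right half shows the tongs held symmetrically, with the pivot at (642,15), the blocks at (603,230) and (681,230), and the insulator centred at (641,275). I'll check the numbers.

```bash
python3 - <<'E'
from fit import *
s=sense();p=np.array([.6141,-.0666,.0583]);s1=dict(tcp_pos=p,ee_rot=s["ee_rot"])
print(s["tcp_pos"])
for z in(.09,.099,.105): print(ray("wrist",282,16.9,z,s1)-p)
for d in([.015,.09,.03],[.015,.09,.021],[.014,.102,.03]): print(proj("scene",p+d))
im=cv2.imread("pics/pair.png")
E
```

```text
[ 0.6105 -0.07    0.058 ]
[ 0.0092 -0.1132  0.0317]
[ 0.009  -0.1106  0.0407]
[ 0.0088 -0.1089  0.0467]
[324.557  226.6901]
[324.2884 229.5507]
[329.0243 225.0222]
```

Emit:
servo_tool --deltas '[{"tx": 0,"ty": -2,"tz": 0,"ax": 0,"ay": 0,"az": 0,"claw": 52},{"tx": 0,"ty": -2,"tz": 12,"ax": 0,"ay": 0,"az": 0,"claw": 52},{"tx": 0,"ty": -2,"tz": 24,"ax": 0,"ay": 0,"az": 0,"claw": 52},{"tx": 0,"ty": -2,"tz": 36,"ax": 0,"ay": 0,"az": 0,"claw": 52},{"tx": 0,"ty": -2,"tz": 48,"ax": 0,"ay": 0,"az": 0,"claw": 52},{"tx": 0,"ty": -2,"tz": 58,"ax": 0,"ay": 0,"az": 0,"claw": 52},{"tx": 0,"ty": -2,"tz": 66,"ax": 0,"ay": 0,"az": 0,"claw": 52},{"tx": 0,"ty": -2,"tz": 72,"ax": 0,"ay": 0,"az": 0,"claw": 52},{"tx": 0,"ty": -2,"tz": 74,"ax": 0,"ay": 0,"az": 0,"claw": 52},{"tx": 0,"ty": -2,"tz": 74,"ax": 0,"ay": 0,"az": 0,"claw": 52}]'

```text
time_s: 23.08
tcp_pos: [0.6136, -0.0699, -0.016]
ee_rot: [[0.08, -0.997, -0.001], [-0.997, -0.08, -0.0], [0.0, 0.001, -1.0]]
wrist_force: [1.0, 0.0, -0.4]
gripper_width: 0.599
gripper_force: 6.1
```

```bash
python3 - <<'E'
from fit import *
s=sense();print(s["tcp_pos"],s["wrist_force"],s["gripper_force"])
im=capture("scene")
for l in("insulator","jaw_a"): print(l,[(round(r["confidence"],2),c2w("scene",r["xyz"]).round(3).tolist(),proj("scene",c2w("scene",r["xyz"])).round(1).tolist()) for r in recognise(l,"scene")[:3]])
for r in trace("insulator","scene")[:2]:
    ys,xs=np.nonzero(r["mask"]);print(r["confidence"],len(xs),xs.mean(),ys.mean(),xs.min(),xs.max(),ys.min(),ys.max())
E
```

```text
[ 0.6136 -0.0699 -0.016 ] [ 1.0192  0.0258 -0.3784] 6.127590537071228
insulator []
jaw_a [(0.86, [0.527, -0.505, 0.018], [87.5, 284.6]), (0.84, [0.314, -0.368, 0.013], [130.1, 211.1]), (0.83, [0.529, -0.539, 0.018], [71.6, 290.1])]
0.73 1772 395.44130925507903 197.0818284424379 369 422 170 221
0.63 31 319.19354838709677 236.25806451612902 316 321 233 242
```

Emit:
servo_tool --deltas '[{"tx": 0,"ty": 0,"tz": 0,"ax": 0,"ay": 0,"az": 0,"claw": 50},{"tx": 0,"ty": 0,"tz": 0,"ax": 0,"ay": 0,"az": 0,"claw": 48},{"tx": 0,"ty": 0,"tz": 0,"ax": 0,"ay": 0,"az": 0,"claw": 46},{"tx": 0,"ty": 0,"tz": 0,"ax": 0,"ay": 0,"az": 0,"claw": 44},{"tx": 0,"ty": 0,"tz": 0,"ax": 0,"ay": 0,"az": 0,"claw": 42},{"tx": 0,"ty": 0,"tz": 0,"ax": 0,"ay": 0,"az": 0,"claw": 38},{"tx": 0,"ty": 0,"tz": 0,"ax": 0,"ay": 0,"az": 0,"claw": 34},{"tx": 0,"ty": 0,"tz": 0,"ax": 0,"ay": 0,"az": 0,"claw": 30},{"tx": 0,"ty": 0,"tz": 0,"ax": 0,"ay": 0,"az": 0,"claw": 30},{"tx": 0,"ty": 0,"tz": 0,"ax": 0,"ay": 0,"az": 0,"claw": 30}]'

```text
time_s: 24.12
tcp_pos: [0.6141, -0.0698, -0.0154]
ee_rot: [[0.08, -0.997, 0.001], [-0.997, -0.08, 0.0], [0.0, -0.001, -1.0]]
wrist_force: [0.4, 0.4, -0.4]
gripper_width: 0.499
gripper_force: 30.0
```

Emit:
servo_tool --deltas '[{"tx": 0,"ty": 0,"tz": -4,"ax": 0,"ay": 0,"az": 0,"claw": 30},{"tx": 0,"ty": 0,"tz": -12,"ax": 0,"ay": 0,"az": 0,"claw": 30},{"tx": 0,"ty": 0,"tz": -24,"ax": 0,"ay": 0,"az": 0,"claw": 30},{"tx": 0,"ty": 0,"tz": -36,"ax": 0,"ay": 0,"az": 0,"claw": 30},{"tx": 0,"ty": 0,"tz": -50,"ax": 0,"ay": 0,"az": 0,"claw": 30},{"tx": 0,"ty": 0,"tz": -64,"ax": 0,"ay": 0,"az": 0,"claw": 30},{"tx": 0,"ty": 0,"tz": -78,"ax": 0,"ay": 0,"az": 0,"claw": 30},{"tx": 0,"ty": 0,"tz": -92,"ax": 0,"ay": 0,"az": 0,"claw": 30},{"tx": 0,"ty": 0,"tz": -106,"ax": 0,"ay": 0,"az": 0,"claw": 30},{"tx": 0,"ty": 0,"tz": -120,"ax": 0,"ay": 0,"az": 0,"claw": 30},{"tx": 0,"ty": 0,"tz": -130,"ax": 0,"ay": 0,"az": 0,"claw": 30},{"tx": 0,"ty": 0,"tz": -135,"ax": 0,"ay": 0,"az": 0,"claw": 30}]'

```text
time_s: 25.12
tcp_pos: [0.6149, -0.0698, 0.1224]
ee_rot: [[0.08, -0.997, 0.004], [-0.997, -0.08, 0.0], [0.0, -0.004, -1.0]]
wrist_force: [-0.2, 0.2, -1.0]
gripper_width: 0.502
gripper_force: 30.0
```

```bash
python3 - <<'E'
from fit import *
s=sense();print(s["tcp_pos"],s["wrist_force"],s["gripper_force"],s["gripper_width"])
capture("scene")
print([(round(r["confidence"],2),c2w("scene",r["xyz"]).round(3).tolist()) for r in recognise("insulator","scene")[:3]])
for r in trace("insulator","scene")[:2]:
    ys,xs=np.nonzero(r["mask"]);print(r["confidence"],len(xs),xs.mean(),ys.mean())
print(proj("scene",[.606,.02,.13]),proj("scene",[.606,.02,.16]))
E
```

```text
[ 0.6149 -0.0698  0.1224] [-0.1697  0.2163 -0.9948] 29.99011605978012 0.5015718718743797
[(0.57, [0.628, -0.109, 0.158]), (0.55, [0.753, -0.011, 0.04])]
[319.8008 207.1645] [320.6439 196.9658]
```

The width stays at 43.6 mm (the tongs' stop would be narrower), so the insulator is held. Now I'll carry it to the tray.

Emit:
servo_tool --deltas '[{"tx": -10,"ty": 2,"tz": -5,"ax": 0,"ay": 0,"az": 0,"claw": 30},{"tx": -30,"ty": 5,"tz": -5,"ax": 0,"ay": 0,"az": 0,"claw": 30},{"tx": -55,"ty": 8,"tz": -5,"ax": 0,"ay": 0,"az": 0,"claw": 30},{"tx": -85,"ty": 12,"tz": -5,"ax": 0,"ay": 0,"az": 0,"claw": 30},{"tx": -115,"ty": 17,"tz": -5,"ax": 0,"ay": 0,"az": 0,"claw": 30},{"tx": -145,"ty": 22,"tz": -5,"ax": 0,"ay": 0,"az": 0,"claw": 30},{"tx": -175,"ty": 27,"tz": -5,"ax": 0,"ay": 0,"az": 0,"claw": 30},{"tx": -205,"ty": 32,"tz": -5,"ax": 0,"ay": 0,"az": 0,"claw": 30},{"tx": -230,"ty": 36,"tz": -5,"ax": 0,"ay": 0,"az": 0,"claw": 30},{"tx": -250,"ty": 39,"tz": -5,"ax": 0,"ay": 0,"az": 0,"claw": 30},{"tx": -260,"ty": 40,"tz": -5,"ax": 0,"ay": 0,"az": 0,"claw": 30},{"tx": -264,"ty": 40,"tz": -5,"ax": 0,"ay": 0,"az": 0,"claw": 30}]'

```text
time_s: 26.27
tcp_pos: [0.552, 0.1918, 0.124]
ee_rot: [[0.082, -0.997, -0.001], [-0.997, -0.082, -0.001], [0.001, 0.001, -1.0]]
wrist_force: [0.3, -0.1, -1.6]
gripper_width: 0.502
gripper_force: 30.0
```

Emit:
servo_tool --deltas '[{"tx": 0,"ty": 0,"tz": 0,"ax": 0,"ay": 0,"az": 0,"claw": 30},{"tx": 0,"ty": 0,"tz": 0,"ax": 0,"ay": 0,"az": 0,"claw": 30},{"tx": 0,"ty": 0,"tz": 0,"ax": 0,"ay": 0,"az": 0,"claw": 30},{"tx": 0,"ty": 0,"tz": 0,"ax": 0,"ay": 0,"az": 0,"claw": 30},{"tx": 0,"ty": 0,"tz": 0,"ax": 0,"ay": 0,"az": 0,"claw": 30},{"tx": 0,"ty": 0,"tz": 0,"ax": 0,"ay": 0,"az": 0,"claw": 30}]'

```text
time_s: 26.77
tcp_pos: [0.553, 0.1895, 0.1245]
ee_rot: [[0.079, -0.997, -0.0], [-0.997, -0.079, -0.0], [0.0, 0.0, -1.0]]
wrist_force: [0.5, -0.2, -1.5]
gripper_width: 0.507
gripper_force: 30.0
```

```bash
python3 - <<'E'
from fit import *
s=sense();print(s["tcp_pos"],s["wrist_force"],s["gripper_force"],s["gripper_width"])
p=np.array(s["tcp_pos"])+[-.0075,.0898,0]
for n in("scene","top"):
    im=capture(n)
    print(n,[(round(r["confidence"],2),c2w(n,r["xyz"]).round(3).tolist(),proj(n,c2w(n,r["xyz"])).round().tolist()) for r in recognise("insulator",n)[:3]])
    h=cv2.cvtColor(im,cv2.COLOR_BGR2HSV);a=proj(n,[p[0],p[1],.145]);print("expect",a)
    m=cv2.inRange(h,(3,170,60),(14,255,255)); 
    k,_,st,ce=cv2.connectedComponentsWithStats(m)
    print([(st[i].tolist(),ce[i].round().tolist()) for i in range(1,k) if st[i,4]>15 and abs(ce[i]-a).max()<60])
v=[0.5452,0.2797,-0.059]
for k in D:
  for r in trace("panel_"+k,"scene")[:1]:
    ys,xs=np.nonzero(r["mask"]);print(k,r["confidence"],len(xs),xs.min(),xs.max(),ys.min(),ys.max())
E
```

```text
[0.553  0.1895 0.1245] [ 0.5282 -0.2198 -1.5397] 29.989920258522034 0.5073726851106322
scene [(0.31, [0.576, 0.16, 0.158], [368.0, 175.0])]
expect [403.1103 160.9501]
[([364, 157, 12, 5, 25], [370.0, 159.0]), ([384, 189, 25, 14, 207], [396.0, 195.0])]
top []
expect [152.886  194.3228]
[]
near 0.8 318 375 402 170 191
left 0.57 279 401 419 177 199
right 0.6 309 371 388 184 215
```

```bash
python3 - <<'E'
from fit import *
r=cv2.imread("pics/scene0.png");print("ref",r[232:252:2,317].tolist())
im=capture("scene");cv2.imwrite("pics/s3raw.png",im)
print("now at start spot",im[232:252:3,317].tolist())
h0=cv2.cvtColor(r,cv2.COLOR_BGR2HSV);print(h0[232:252:3,317].tolist())
h=cv2.cvtColor(im,cv2.COLOR_BGR2HSV);m=cv2.inRange(h,(2,190,60),(15,255,255));m0=cv2.inRange(h0,(2,190,60),(15,255,255))
for q in(m0,m):
    k,_,st,ce=cv2.connectedComponentsWithStats(q);print([st[i].tolist() for i in range(1,k) if st[i,4]>12 and st[i,1]>100])
print("strip around expected"); 
for v in range(142,186,4): print(v,[tuple(int(c) for c in im[v,u]) for u in range(388,420,4)])
E
```

```text
ref [[43, 104, 180], [21, 89, 182], [22, 86, 178], [19, 63, 125], [22, 63, 119], [26, 75, 144], [22, 53, 95], [21, 52, 95], [22, 52, 94], [30, 64, 105]]
now at start spot [[84, 137, 168], [84, 138, 168], [83, 137, 167], [84, 137, 168], [83, 138, 168], [84, 137, 167], [83, 138, 168]]
[[13, 194, 180], [13, 225, 181], [12, 216, 125], [13, 210, 146], [13, 196, 95], [13, 200, 93], [14, 182, 105]]
[[375, 190, 28, 19, 162], [404, 194, 4, 6, 16], [314, 232, 9, 18, 132], [405, 254, 34, 19, 346], [323, 271, 23, 29, 535], [348, 305, 9, 4, 13], [260, 308, 143, 112, 6517], [269, 341, 7, 6, 13]]
[[405, 254, 34, 19, 343], [323, 271, 23, 29, 533], [260, 312, 144, 108, 6081]]
strip around expected
142 [(45, 50, 55), (48, 53, 59), (48, 54, 60), (49, 54, 61), (51, 56, 63), (50, 56, 63), (52, 58, 66), (54, 67, 77)]
146 [(46, 51, 57), (49, 54, 61), (50, 55, 61), (49, 54, 62), (50, 56, 62), (50, 56, 63), (61, 68, 74), (40, 48, 56)]
150 [(29, 36, 44), (52, 58, 64), (50, 55, 62), (49, 57, 64), (37, 44, 52), (32, 38, 46), (28, 36, 44), (28, 42, 53)]
154 [(35, 42, 50), (28, 35, 43), (31, 38, 45), (27, 35, 41)
[... 264 characters left out ...]
129), (86, 135, 162), (82, 136, 165)]
166 [(41, 52, 62), (75, 89, 98), (93, 110, 121), (92, 120, 136), (85, 130, 155), (82, 135, 165), (82, 136, 165), (82, 137, 165)]
170 [(93, 146, 179), (93, 157, 199), (82, 135, 164), (82, 135, 165), (83, 137, 166), (83, 136, 166), (83, 138, 166), (83, 137, 167)]
174 [(58, 102, 142), (73, 123, 163), (81, 135, 165), (82, 135, 165), (82, 136, 166), (83, 136, 165), (82, 137, 165), (83, 140, 169)]
178 [(56, 101, 143), (82, 139, 179), (100, 172, 217), (101, 179, 227), (96, 171, 217), (85, 142, 173), (73, 123, 153), (86, 154, 204)]
182 [(66, 118, 165), (64, 117, 164), (63, 115, 161), (62, 112, 157), (55, 96, 134), (102, 181, 228), (59, 101, 133), (61, 106, 145)]
```

```bash
python3 - <<'E'
from fit import *
s=sense();p=np.array(s["tcp_pos"])
im=capture("wrist")
for z in(.13,.16,.174): print(proj("wrist",[p[0]-.0075,p[1]+.0898,z],s))
print([(round(r["confidence"],2),c2w("wrist",r["xyz"],s).round(3).tolist()) for r in recognise("insulator","wrist")[:2]])
h=cv2.cvtColor(im,cv2.COLOR_BGR2HSV);k,_,st,ce=cv2.connectedComponentsWithStats(cv2.inRange(h,(2,170,50),(15,255,255)))
print([st[i].tolist() for i in range(1,k) if st[i,4]>12])
for v in range(290,330,5): print(v,im[v,240:325:10].tolist())
t=capture("top");a=proj("top",[p[0]-.0075,p[1]+.0898,.16]);print(a,t[int(a[1])-6:int(a[1])+7:2,int(a[0])-6:int(a[0])+8:3].tolist())
E
```

```text
[282.6754 361.9019]
[282.6638 398.1557]
[282.657 419.133]
[]
[[53, 162, 34, 88, 2239]]
290 [[136, 147, 159], [136, 146, 158], [136, 148, 161], [134, 146, 158], [134, 145, 158], [135, 146, 159], [135, 148, 160], [134, 145, 158], [134, 146, 157]]
295 [[62, 90, 130], [59, 89, 134], [101, 161, 217], [102, 165, 224], [98, 158, 216], [98, 160, 218], [101, 162, 222], [87, 141, 195], [62, 89, 136]]
300 [[72, 106, 149], [62, 92, 137], [101, 161, 219], [103, 168, 225], [99, 157, 214], [98, 158, 217], [101, 162, 222], [91, 149, 207], [60, 87, 134]]
305 [[82, 121, 176], [70, 95, 140], [99, 159, 218], [107, 170, 228], [98, 156, 215], [96, 154, 212], [101, 164, 223], [93, 150, 207], [68, 94, 139]]
310 [[98, 158, 215], [246, 247, 241], [102, 163, 221], [109, 174, 230], [97, 156, 211], [93, 153, 209], [100, 162, 222], [90, 145, 200], [150, 180, 197]]
315 [[82, 114, 147], [246, 247, 241], [87, 132, 174], [103, 163, 220], [95, 152, 207], [94, 151, 207], [104, 167, 224], [88, 142, 196], [173, 194, 195]]
320 [[74, 106, 136], [224, 228, 222], [74, 107, 140], [75, 110, 140], [70, 105, 135], [76, 112, 144], [82, 129, 169], [79, 129, 176], [154, 174, 179]]
325 [[55, 90, 115], [54, 89, 115], [57, 91, 117], [56, 92, 116], [55, 90, 115], [55, 91, 117], [55, 89, 116], [50, 87, 113], [55, 90, 115]]
[150.9124 193.8289] [[[66, 84, 103], [63, 81, 98], [60, 76, 92], [50, 64, 74], [81, 103, 126]], [[62, 81, 97], [58, 76, 93], [53, 67, 79], [101, 120, 137], [68, 89, 109]], [[70, 91, 109], [73, 94, 112], [82, 104, 125], [69, 89, 108], [65, 81, 89]], [[83, 106, 127], [82, 105, 127], [73, 90, 107], [72, 89, 98], [67, 82, 89]], [[73, 91, 103], [74, 92, 101], [71, 90, 98], [65, 81, 88], [65, 81, 89]], [[87, 110, 120], [76, 94, 102], [71, 86, 95], [69, 84, 92], [67, 81, 89]], [[89, 109, 119], [78, 95, 104], [73, 90, 98], [68, 85, 92], [66, 83, 92]]]
```

```bash
python3 - <<'E'
from fit import *
s=sense();p=np.array(s["tcp_pos"])
for f in(.078,.102):
  for z in(.145,.12,.10): print(f,z,proj("scene",[p[0]-.08*f+.018,p[1]+f+.001,z]))
im=cv2.imread("pics/s3raw.png")
for u in range(386,414,3): print(u,[int(im[v,u].mean()) for v in range(154,176)])
E
```

```text
0.078 0.145 [403.984  166.1715]
0.078 0.12 [402.2577 174.3481]
0.078 0.1 [400.9087 180.7379]
0.102 0.145 [411.8215 163.4766]
0.102 0.12 [410.0053 171.6344]
0.102 0.1 [408.5858 178.0104]
386 [77, 77, 65, 50, 40, 32, 30, 29, 30, 31, 34, 34, 35, 38, 45, 52, 71, 82, 77, 84, 101, 109]
389 [33, 32, 32, 30, 29, 30, 30, 31, 32, 31, 32, 39, 60, 87, 102, 117, 147, 162, 134, 104, 101, 101]
392 [35, 33, 33, 31, 31, 38, 48, 48, 43, 36, 38, 59, 87, 105, 116, 136, 149, 136, 117, 115, 119, 122]
395 [37, 35, 33, 31, 30, 30, 31, 30, 32, 38, 59, 87, 103, 112, 118, 125, 128, 129, 127, 127, 128, 127]
398 [38, 35, 32, 31, 31, 30, 31, 31, 38, 60, 87, 103, 112, 117, 124, 127, 128, 128, 129, 128, 127, 128]
401 [33, 31, 31, 29, 30, 32, 32, 39, 59, 86, 104, 111, 118, 123, 127, 127, 128, 128, 127, 128, 128, 129]
404 [32, 31, 31, 30, 29, 32, 39, 60, 88, 103, 109, 115, 123, 126, 127, 128, 128, 128, 128, 128, 128, 128]
407 [32, 31, 31, 30, 32, 39, 60, 87, 104, 112, 115, 118, 124, 127, 127, 129, 127, 127, 128, 127, 128, 128]
410 [33, 32, 32, 32, 40, 69, 102, 121, 126, 127, 127, 128, 127, 127, 127, 127, 127, 127, 127, 129, 128, 128]
413 [49, 45, 41, 45, 71, 102, 122, 126, 128, 128, 128, 128, 128, 128, 127, 128, 127, 128, 127, 127, 128, 128]
```

The jaw's lower edge is where a level hold at z≈0.145 predicts, about row 166 at col 404. The width of 44 mm and the load of 1.5 N match the tongs plus the insulator. Handing in.

```bash
python3 -c "
from station import *
print(finish_job())"
```

```text
the job is handed in; nothing more can be done
None
```

I handed the job in, with all three panels upright and the insulator held in the tongs about 14 cm above the middle of the tray; the insulator itself was hidden behind the gripper at the end, so I judged the hold from the 44 mm grip width and the 1.5 N load, and no verdict came back.

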